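# Still the swinging spring hook and hang the tape roll on it

### The arm

A 6-joint arm with a two-finger parallel gripper is mounted at the origin on a cart in front of the work surface, level with it; the furniture and walls round the work are solid. World frame = base frame: x ahead of the robot, y to its left, z up, the work surface at z = 0. Lengths are in m, angles in degrees, forces in N, time in s.
With the tool pointing down it reaches from about 0.4 to 0.825 m from the base axis. Payload 7 kg.
Tool frame: the origin (TCP) lies at the very end of the fingers, on their centre line; the grasp point (between the pads) lies 19 mm behind it; z points along the fingers, y is the direction in which the jaws open and shut (so a half turn about z gives the same grasp; the last joint's range is limited). The gripper opens to 88 mm and grips with 3 to 60 N. Pads are 19 mm wide; open, the fingers measure 130 mm over their backs; the gripper's body (78 mm by 193 mm) begins 47 mm behind the grasp point.
Start: joints at [-48.753, 20.546, 0.682, 0, -70.136, -16.507], TCP at [0.282, -0.613, 0.227] pointing down, gripper open.
Joint ranges: [-176.03, 176.03], [-82.01, 121.73], [-58.28, 71.71], [-173.87, 95.51], [-174.79, -0.11], [-173.66, 173.66]. Speed limits (degrees/s): [136.94, 136.94, 172.46, 180, 180, 180].

### API

Orientations are given as [roll, pitch, yaw] about the fixed x, y, z axes, in that order (R = Rz(yaw) Ry(pitch) Rx(roll)).
In Python, from plant import ctrl, snapshot, workorder gives the robot as it stands. The module is installed in compiled form; this text tells all that it offers.
- The arm moves only by the shell command python3 -m creep 'ROWS'. ROWS is JSON, a list of rows, each a list of 5 numbers: the shift along the tool's x, y, z scaled (see below), then the turn about the tool's z scaled (see below), then the finger opening in mm, from 0 to 87.6. A call has exactly 8 rows; each row is the pose to reach, as a shift and turn from the pose commanded when the call began, along the tool's axes at that moment, turning the shorter way round; what a row does not reach only later rows make up. The controller multiplies each number of a shift by 0.1 m and each number of a turn by 180 degrees. A row lasts 1/12 s, in which the tool goes at most 41.7 mm and 7.16 degrees, less where a joint would pass 70% of its speed; a pose out of reach is approached as far as the arm can. A call with a number of a shift or a turn outside -1 to 1 is refused whole. A call with a gripper value outside its range is refused whole. The fingers move at their own pace and stop on an object; the grip force is fixed at half the most. Time passes only in rows, so rows that repeat a pose let the fingers close, or fill a call up. It gives the time, the measured TCP pose, the force and the opening at its end, in the units of the state.
- ctrl.get_obs(): the state, without advancing time (a new reading comes with each control period).
- snapshot(name): name is "scene" or "side" or "wrist"; returns a dict with "img" (384x512x3 uint8, blue, green, red), "camera_matrix" (3x3 intrinsics, pixels), "k1" (the pictures are not rectified: a ray, as slopes to the right and down, at radius r is drawn at 1 + k1 r^2 times it, then the intrinsics apply), "xyz" and "rotation" of the camera in the world. Camera axes: x right, y up, looking along -z (the intrinsics and any distortion apply to the point x, -y, -z); pixel columns grow to the right and rows downward; lengths in m; the calibration is good to about 2 mm. A picture is of the moment at which its call begins. There is no depth.
- workorder.close_job(): hands the job in, once; it reports no verdict.
The state is a dict: "clock": time; "joint_pos": joint angles; "qvel": joint speeds; "tau": joint torques, N m; "tool_pos": TCP position; "orientation": TCP orientation; "force": force on the tool from outside, world axes, zero at the start; "moment": the same for the moment, N m; "opening": finger opening in m.
Only numpy, scipy, OpenCV 4.12 (cv2) and the standard library are available. Lean on these libraries where they do the work, as an engineer would, in place of code of your own. Each camera call takes 0.05 s, during which the arm holds its last target.

### The job

The hook on the little stand is swinging. Pick up the brown tape roll, hold its rim lightly against the plain stem well above the hook until the hook hangs still, then keep that touch and slide the roll down into the hook until you feel it bear, and pull it home against the hook's spring with about 5 N for a second. Then let go so that the roll hangs on the hook with hardly any sway; never knock or load the hook with much more than that, and leave the bottle and the two little dishes alone.

Things in the scene. Friction and masses are not known exactly. Their poses are not given: they have to be found in the camera images.
- stand: Fixed stand: grey base plate 190 x 130 x 16 mm, aluminium post 18 mm thick, arm on top. Origin on the worktop, straight below the hook's pivot, which is 340 mm above it. +x points from the hook to the post, 100 mm behind; the plate reaches 50 mm in front (-x). The arm runs at 356 mm from above the pivot back to the post. Place and yaw vary; work from the front (-x).
- swing (a joint): Swing of the pendant hook about the pivot, rad. 0 hangs plumb; positive: the hook has swung to the stand's +x (towards the post), negative: to -x. It swings almost without friction, about 0.8 s a period, and needs about half a minute to die down by itself; travel +-0.6. With the roll hanging on it, it balances at about +0.08, and sways less if let go near that lean.
- hanger: The swinging pendant. Origin at the pivot, z up along the stem, x as the stand's. An aluminium tube 13 mm thick (17 mm at its lower collar) reaches 70 mm below the pivot; from it comes a stem 9 mm thick that narrows to the shank of a steel hook, 6.4 mm thick, all on the z axis. The pendant weighs about 0.38 kg; a few tenths of a newton make it lean.
- tape_roll: Brown roll of packing tape, rigid, 89 mm outside, about 52 mm hole, 19 mm thick, 0.05 to 0.09 kg, lying flat at first. Origin at the centre of its underside, z axis along the roll's axis. The ring wall is about 18 mm thick and can be pinched across. It is to hang by its ring wall, with the hook's tip through the hole.
- red_cap_bottle: Bystander: clear bottle with red cap, 63 mm wide, 130 mm tall; origin at the centre of its underside.
- evaporating_dish: Bystander: white porcelain dish, 82 mm wide, 31 mm tall; origin at the centre of its underside.
- watch_glass: Bystander: shallow glass dish, 92 mm wide, 13 mm tall; origin at the centre of its underside.
- collar (a point): Lower end of the tube. The wire hook below is a J opening upward to -x, 34 mm clear inside; its tip (red ball) is 46 mm in front of the stem and 40 mm above the seat, the bend's inner bottom, which is 20 mm in front of the stem axis. The stem's draw is NOT measured and varies: the seat is 120 to 150 mm below this point, to be felt or seen.
- pivot (a point): The pivot of the pendant, on the stand. The hook is sprung along its stem: pulled down it gives 1 mm for every 2.4 N, at most 6 mm.
Not all that is in view belongs to the job. Of the things like the tape_roll, leave any that is orange; of the rest the smaller one is meant.

How it is judged (in metres and radians):
On the way, in this order (a step that is already met when the one before it is completed fails the run):
1. the roll, held well above the bend (its underside's centre above 160 mm), touches the pendant and the pendant is still (under 0.15 rad/s), for 0.5 s (contact force between tape_roll and hanger above 0.04 N and velocity of joint swing between -0.15 and 0.15 rad/s and height (world z) of tape_roll above 0.16 m and contact force between the fingers and tape_roll above 0.5 N), for 0.5 s.
2. the roll, still gripped and low in the hook, bears on it with 2.5 to 7.5 N, pendant still (under 0.3 rad/s), for 0.5 s (contact force between tape_roll and hanger between 2.5 and 7.5 N and height (world z) of tape_roll below 0.16 m and velocity of joint swing between -0.3 and 0.3 rad/s and contact force between the fingers and tape_roll above 0.5 N), for 0.5 s.
At the end, for the whole second after the job is handed in: The roll hangs on the hook (bearing on it with over 0.05 N), its hole's axis within about 27 degrees of level, its origin 50 to 160 mm above the worktop, moving slower than 0.2 m/s (contact force between tape_roll and hanger above 0.05 N and height (world z) of tape_roll between 0.05 and 0.16 m and angle between tape_roll's own z axis and vertical between 1.1 and 2.04 rad and linear speed of tape_roll below 0.2 m/s); the robot touches nothing.
It fails at once if the pendant is loaded or knocked with more than 9 N by the roll or the robot (contact force between any of tape_roll, the fingers, the arm and hanger above 9 N).
It fails at once if a bystander is moved by more than 20 mm (distance of any of red_cap_bottle, evaporating_dish, watch_glass from where it was at the start of the episode above 0.02 m).
It also fails if it takes over 54 s, if anything falls off the work surface, if the arm or the gripper's body presses on something with over 40 N, if the wrist force passes 120 N, or if a joint passes its speed limit or range.

## Working session

There is one attempt and no reset: what is moved stays moved. The work goes in short steps, Python scripts to look and compute and a shell command to move; the robot and the scene stay as the last step left them, time stands still between calls to the robot, and variables do not carry over. Pictures are saved under pics/ and viewed, and the job is handed in when it is done.

```bash
mkdir -p pics; ls
python3 - <<'E'
from plant import ctrl, snapshot
import cv2,json,pickle
print(ctrl.get_obs())
for n in ["scene","side","wrist"]:
    s=snapshot(n); cv2.imwrite(f"pics/a_{n}.png",s["img"]); pickle.dump(s,open(f"a_{n}.pkl","wb"))
    print(n,s["camera_matrix"],s["k1"],s["xyz"],s["rotation"])
E
```

```text
pics
{'clock': 0.0, 'joint_pos': array([-4.87524791e+01,  2.05921264e+01,  6.35090131e-01, -2.01066477e-02,
       -7.01364140e+01, -1.65066098e+01]), 'qvel': array([-0.03158337, -0.05594331,  0.00974346, -0.00502712,  0.00522954,
       -0.03171434]), 'tau': array([ 2.57802158e-04, -5.82718098e+01,  2.93056977e+01,  6.99683100e+00,
        6.87731575e-03, -1.87558030e-04]), 'tool_pos': array([ 0.2822708 , -0.61261574,  0.22562493]), 'orientation': array([ 1.79905030e+02, -8.43162702e-03, -1.55265929e+02]), 'force': array([ 0.0516113 ,  0.02616957, -1.06109834]), 'moment': array([ 0.01399741, -0.02969776, -0.00709532]), 'opening': 0.087652380123696}
scene [[494.45694296   0.         259.59689412]
 [  0.         494.45694296 195.59593465]
 [  0.           0.           1.        ]] -0.12874466804774212 [-0.09041503  0.91048123  1.21630875] [  45.97269894    0.97794334 -144.9054861 ]
side [[418.67922235   0.         247.56081218]
 [  0.         418.67922235 196.31293968]
 [  0.           0.           1.        ]] -0.1263547882480727 [-0.10351091 -1.0646896   0.98222658] [ 58.63444384   0.87533467 -29.80287864]
wrist [[341.07107569   0.         252.63960419]
 [  0.         341.07107569 191.06536672]
 [  0.           0.           1.        ]] -0.09347384523153578 [ 0.21348408 -0.64432891  0.38369292] [-1.62907951e+01 -7.48026173e-02  1.14738035e+02]
```

View pics/a_scene.png

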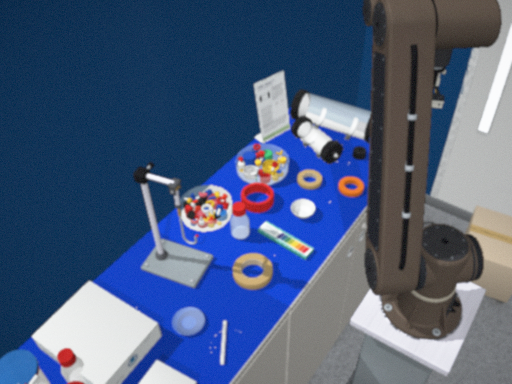

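View pics/a_side.png

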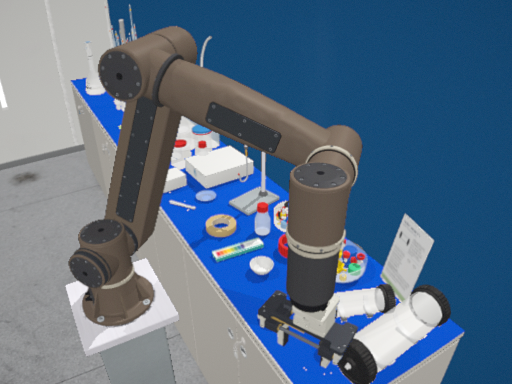

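View pics/a_wrist.png

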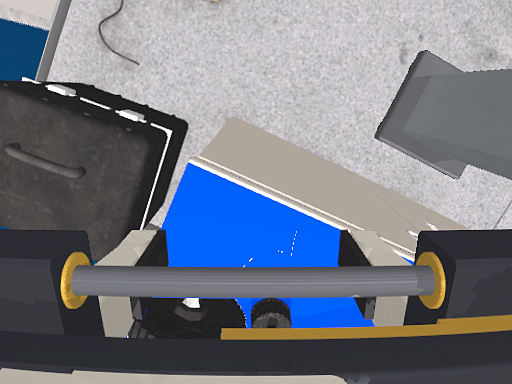

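```bash
cat > h.py <<'E'
import numpy as np, cv2, pickle
from scipy.spatial.transform import Rotation as Ro
from scipy.optimize import least_squares
def cam(s):
    R=Ro.from_euler('xyz',s["rotation"],degrees=True).as_matrix()
    return R@np.diag([1,-1,-1]), np.array(s["xyz"]), s["camera_matrix"], s["k1"]
def proj(s,P):
    R,t,K,k=cam(s); P=np.atleast_2d(P).astype(float)
    q=(P-t)@R; q=q[:,:2]/q[:,2:]; r2=(q**2).sum(1,keepdims=True); q=q*(1+k*r2)
    return q@K[:2,:2].T+K[:2,2]
def ray(s,uv):
    R,t,K,k=cam(s); uv=np.array(uv,float).reshape(-1,1,2)
    q=cv2.undistortPoints(uv,K,np.array([k,0,0,0.]))[:,0]
    return t, np.c_[q,np.ones(len(q))]@R.T
def onz(s,uv,z):
    t,d=ray(s,uv); return t+d*((z-t[2])/d[:,2:])
def tri(ss,uvs):
    A=np.zeros((3,3));b=np.zeros(3)
    L=[]
    for s,uv in zip(ss,uvs):
        t,d=ray(s,uv); d=d[0]/np.linalg.norm(d[0]); M=np.eye(3)-np.outer(d,d); A+=M;b+=M@t;L.append((M,t))
    p=np.linalg.solve(A,b); return p,[np.linalg.norm(M@(p-t)) for M,t in L]
def load(n): return pickle.load(open(n+".pkl","rb"))
def snap(n,tag):
    from plant import snapshot
    s=snapshot(n); cv2.imwrite(f"pics/{tag}_{n}.png",s["img"]); pickle.dump(s,open(f"{tag}_{n}.pkl","wb")); return s
def crop(s,box,f,name):
    x0,y0,x1,y1=box; cv2.imwrite(f"pics/{name}.png",cv2.resize(s["img"][y0:y1,x0:x1],None,fx=f,fy=f,interpolation=cv2.INTER_CUBIC))
E
python3 - <<'E'
from h import *
s=load("a_scene"); d=load("a_side")
for uv in [(309,179),(351,187),(253,271),(257,197),(188,321),(303,209),(240,235)]: print(uv,onz(s,[uv],0.01))
for uv in [(221,226),(262,266),(206,196),(262,234)]: print(uv,onz(d,[uv],0.01))
crop(s,(290,165,370,200),9,"c1"); crop(s,(225,180,285,295),5,"c2"); crop(s,(130,155,220,290),4,"c3");crop(d,(190,130,300,280),4,"c4")
E
```

```text
(309, 179) [[ 0.54520696 -0.27053528  0.01      ]]
(351, 187) [[ 0.398745  -0.3182746  0.01     ]]
(253, 271) [[0.47095365 0.18228916 0.01      ]]
(257, 197) [[ 0.64750015 -0.08804744  0.01      ]]
(188, 321) [[0.51902805 0.42946442 0.01      ]]
(303, 209) [[ 0.48353437 -0.12809886  0.01      ]]
(240, 235) [[0.59087168 0.08750203 0.01      ]]
(221, 226) [[0.47172721 0.18370416 0.01      ]]
(262, 266) [[ 0.48605715 -0.107527    0.01      ]]
(206, 196) [[0.51825305 0.42590222 0.01      ]]
(262, 234) [[0.58448911 0.05339684 0.01      ]]
```

View pics/c1.png

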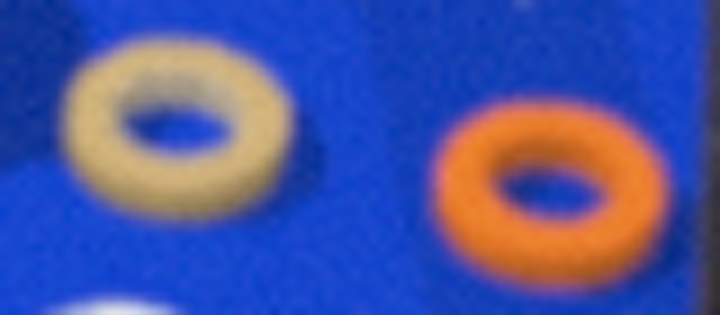

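View pics/c2.png

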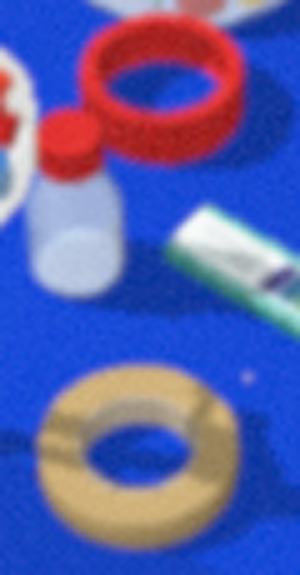

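View pics/c3.png

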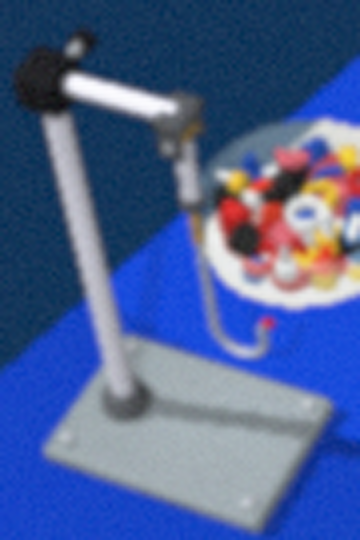

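View pics/c4.png

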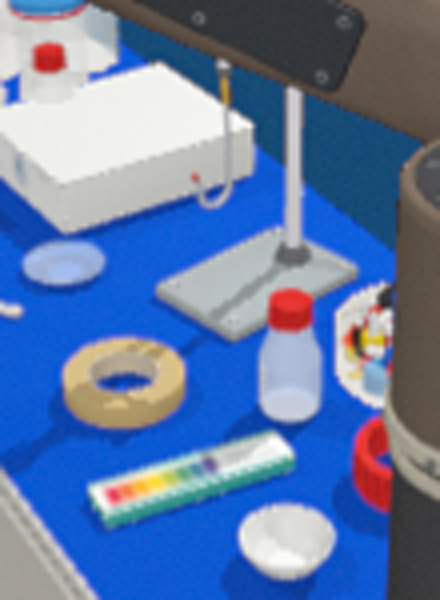

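```bash
cat >> h.py <<'E'
def hullfit(s,mask,x0,h=None):
    # fit x,y,R,(h) of vertical cylinder on table by hull support function
    c,_=cv2.findContours(mask,cv2.RETR_EXTERNAL,cv2.CHAIN_APPROX_NONE); c=max(c,key=cv2.contourArea)[:,0].astype(float)
    a=np.linspace(0,2*np.pi,72,endpoint=False); D=np.c_[np.cos(a),np.sin(a)]
    sup=(c@D.T).max(0)+0.4
    def f(p):
        hh=p[3] if h is None else h
        pts=np.vstack([np.c_[p[0]+p[2]*np.cos(a),p[1]+p[2]*np.sin(a),0*a+z] for z in (0.0005,hh)])
        return (proj(s,pts)@D.T).max(0)-sup
    r=least_squares(f,x0 if h is None else x0[:3],loss='soft_l1'); return r.x,np.sqrt((r.fun**2).mean())
E
python3 - <<'E'
from h import *
for n,boxes in (("scene",{"A":(290,165,330,195),"B":(228,248,280,295)}),("side",{"B":(200,210,242,243)})):
    s=load("a_"+n); hsv=cv2.cvtColor(s["img"],cv2.COLOR_BGR2HSV)
    m=cv2.inRange(hsv,(10,30,60),(35,255,255))
    for k,(x0,y0,x1,y1) in boxes.items():
        mm=np.zeros_like(m); mm[y0:y1,x0:x1]=m[y0:y1,x0:x1]
        mm=cv2.morphologyEx(mm,cv2.MORPH_CLOSE,np.ones((3,3)))
        g=onz(s,[((x0+x1)/2,(y0+y1)/2)],0.01)[0]
        print(n,k,(mm>0).sum(),hullfit(s,mm,[g[0],g[1],.05,.02]))
# stand pts
s=load("a_scene")
base=onz(s,[(130+110/4,155+455/4-0),]  ,0.016)
C=[(105,335),(330,402),(262,528),(45,452)]
P=onz(s,[(130+x/4,155+y/4) for x,y in C],0.016); print(P)
print(np.linalg.norm(np.roll(P,-1,0)-P,axis=1))
E
```

```text
scene A 283 (array([ 0.54624851, -0.27429194,  0.04364385,  0.01469427]), np.float64(0.18205314620396193))
scene B 839 (array([0.47340071, 0.18262352, 0.05936194, 0.0218704 ]), np.float64(0.18155451015031196))
side B 470 (array([0.47188264, 0.18742726, 0.05980265, 0.0241175 ]), np.float64(0.16483207026228688))
[[0.80208868 0.25830796 0.016     ]
 [0.60751686 0.20842355 0.016     ]
 [0.57382186 0.33052174 0.016     ]
 [0.75778222 0.37252126 0.016     ]]
[0.20086474 0.12666223 0.18869387 0.12250608]
```

Run:
```python
from h import *
d=load("a_side"); crop(d,(240,150,400,384),3.2,"c5")
s=load("a_scene"); crop(s,(400,60,470,130),8,"c6"); crop(s,(130,155,215,255),6,"c7")
```

```text
(no output)
```

View pics/c5.png

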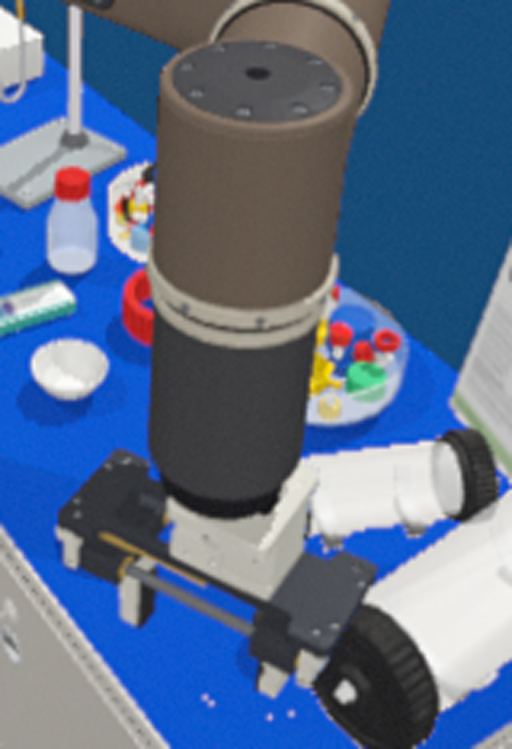

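View pics/c7.png

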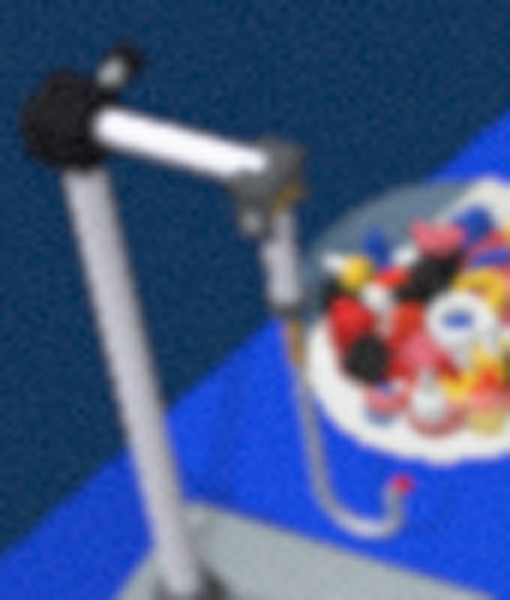

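Run:
```python
from h import *
d=load("a_side")
for z in np.arange(.22,.62,.03):
    p=proj(d,[.2823,-.6126,z])[0]; print(round(z,3),(p-[240,150])*3.2)
# gripper body rails: tool axes
o=np.array([.2823,-.6126,.2256]); R=Ro.from_euler('xyz',[180,0,-155.27],degrees=True).as_matrix()
for dz in (-.066,-.10,-.14):
  for (x,y) in ((.039,.096),(.039,-.096),(-.039,.096),(-.039,-.096)):
    print(dz,x,y,((proj(d,o+R@[x,y,dz])[0]-[240,150])*3.2).round())
s=load("a_scene")
```

```text
0.22 [202.6413445  654.47347719]
0.25 [205.50561152 626.24696472]
0.28 [208.45944626 596.80975359]
0.31 [211.50587588 566.097577  ]
0.34 [214.64791961 534.04258238]
0.37 [217.8885563  500.57321209]
0.4 [221.23068336 465.61410935]
0.43 [224.67706497 429.0860603 ]
0.46 [228.23026719 390.90598634]
0.49 [231.89257653 350.98700521]
0.52 [235.66589828 309.23858473]
0.55 [239.55162954 265.56682028]
0.58 [243.55050058 219.8748766 ]
0.61 [247.66237692 172.06364623]
-0.066 0.039 0.096 [ 54. 560.]
-0.066 0.039 -0.096 [317. 696.]
-0.066 -0.039 0.096 [117. 489.]
-0.066 -0.039 -0.096 [370. 610.]
-0.1 0.039 0.096 [ 54. 524.]
-0.1 0.039 -0.096 [324. 660.]
-0.1 -0.039 0.096 [118. 454.]
-0.1 -0.039 -0.096 [378. 574.]
-0.14 0.039 0.096 [ 54. 480.]
-0.14 0.039 -0.096 [332. 616.]
-0.14 -0.039 0.096 [120. 411.]
-0.14 -0.039 -0.096 [387. 530.]
```

Run:
```python
from h import *
s=load("a_scene"); d=load("a_side")
crop(s,(130,235,220,295),8,"c8"); crop(d,(220,180,300,225),9,"c9")
def c3(x,y): return (130+x/4,155+y/4)
def c4(x,y): return (190+x/4,130+y/4)
loc=np.array([[140,-65],[140,65],[-50,65],[-50,-65]])*1e-3
obsS={1:None}
def model(p):
    c,n=np.cos(p[2]),np.sin(p[2]); return np.c_[p[0]+loc[:,0]*c-loc[:,1]*n,p[1]+loc[:,0]*n+loc[:,1]*c,np.full(4,.016)]
S=np.array([c3(105,335),c3(45,452),c3(262,528),c3(330,402)])
# order: (+x,-y)=rear right ; (+x,+y); (-x,+y);(-x,-y)
D=np.array([c4(357,268),c4(283,226),c4(157,290),c4(235,338)])
def f(p):
    M=model(p); a=proj(s,M)-S; a[0]*=.0; return np.r_[a.ravel(),(proj(d,M)-D).ravel()]
r=least_squares(f,[.64,.28,.24],loss='soft_l1'); print(r.x,np.degrees(r.x[2])); print(r.fun.reshape(-1,2).round(1))
for uv in [(175,184),(174,186),(177,182)]: print(onz(s,[uv],.34))
```

```text
[0.64037109 0.27567153 0.22892649] 13.116521445683587
[[ 0.  -0. ]
 [-0.6 -1. ]
 [-0.2 -1.1]
 [ 1.8 -1.4]
 [ 0.1 -0.5]
 [-1.9 -0.5]
 [-1.6 -1.3]
 [-0.8 -1.4]]
[[0.65311981 0.26621067 0.34      ]]
[[0.65007312 0.27348912 0.34      ]]
[[0.65397032 0.25737605 0.34      ]]
```

View pics/c8.png

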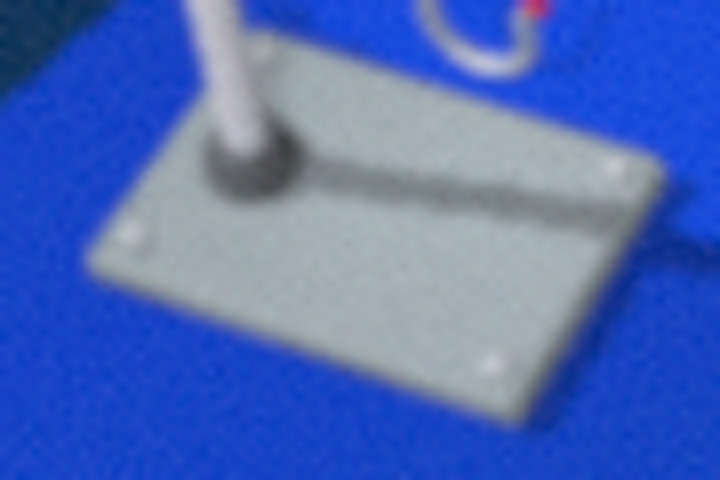

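View pics/c9.png

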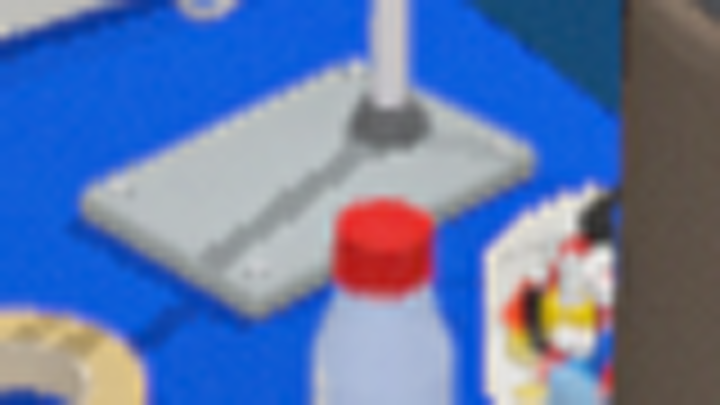

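Run:
```python
from h import *
s=load("a_scene"); d=load("a_side")
un=lambda P,o,f:(np.array(P)+.5)/f-.5+np.array(o)
S=un([(248,32),(90,257),(517,408),(660,163)],(130,235),8)
D=un([(533,152),(352,62),(82,194),(252,302)],(220,180),9)
loc=np.array([[140,-65],[140,65],[-50,65],[-50,-65]])*1e-3
def model(p):
    c,n=np.cos(p[2]),np.sin(p[2]); return np.c_[p[0]+loc[:,0]*c-loc[:,1]*n,p[1]+loc[:,0]*n+loc[:,1]*c,np.full(4,.016)]
for wS,wD in ((1,1),(1,0),(0,1)):
    f=lambda p:np.r_[wS*(proj(s,model(p))-S).ravel(),wD*(proj(d,model(p))-D).ravel()]
    r=least_squares(f,[.64,.28,.24],loss='soft_l1'); print(r.x.round(4),np.degrees(r.x[2]).round(2),r.fun.round(1).tolist())
    if wS*wD:
        x,y,t=r.x
        # draw predicted: pivot, axis, post in scene
        A=np.array([[x,y,z] for z in (.34,.27,.15,0)]); P=A+[.1*np.cos(t),.1*np.sin(t),0]
        for c,n in ((s,"scene"),(d,"side")):
            im=cv2.resize(c["img"],None,fx=4,fy=4,interpolation=cv2.INTER_CUBIC)
            for q in np.r_[proj(c,A),proj(c,P[:1]+[0,0,.016]),proj(c,P[-1:]+[0,0,.016])]:
                cv2.circle(im,tuple(np.int32((q+.5)*4)),3,(0,255,0),1)
            q=np.int32(proj(c,A[1])[0]*4); im=im[max(0,q[1]-220):q[1]+330,max(0,q[0]-250):q[0]+250]
            cv2.imwrite(f"pics/d_{n}.png",im)
```

```text
[0.6418 0.2781 0.2276] 13.04 [0.3, -0.9, -1.0, 0.6, 0.2, 0.6, 1.4, -0.5, 0.6, -0.3, 0.3, -0.8, -1.0, -0.2, 0.4, -0.4]
[0.6425 0.2783 0.2279] 13.06 [0.0, -0.9, -1.2, 0.5, -0.0, 0.6, 1.1, -0.5, 0.0, -0.0, 0.0, -0.0, -0.0, -0.0, 0.0, -0.0]
[0.6396 0.2757 0.2273] 13.02 [0.0, -0.0, 0.0, 0.0, 0.0, 0.0, 0.0, -0.0, 0.5, 0.1, 0.1, -0.4, -1.2, 0.1, 0.2, 0.0]
```

View pics/d_scene.png

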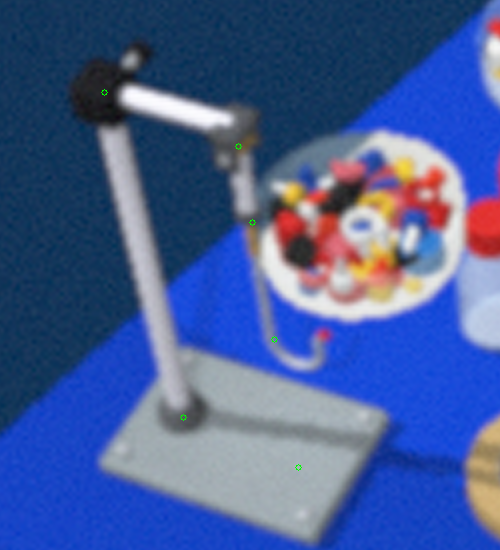

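View pics/d_side.png

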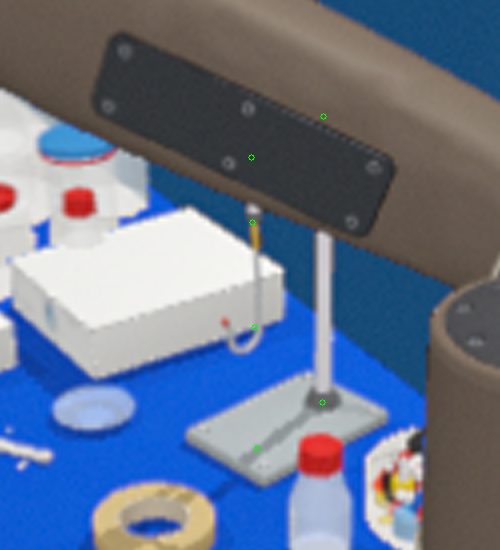

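```bash
cat >> h.py <<'E'
SX,SY,SYAW=0.6418,0.2781,np.radians(13.04)
ex=np.array([np.cos(SYAW),np.sin(SYAW),0]); ey=np.array([-np.sin(SYAW),np.cos(SYAW),0]); PIV=np.array([SX,SY,.34])
def stand(P): # world -> stand
    q=np.atleast_2d(P)-[SX,SY,0]; return np.c_[q@ex,q@ey,q[:,2]]
def world(Q): Q=np.atleast_2d(Q); return np.array([SX,SY,0])+np.outer(Q[:,0],ex)+np.outer(Q[:,1],ey)+np.outer(Q[:,2],[0,0,1])
def onplane(s,uv,y=0.): # intersect with stand y=const plane -> stand coords
    t,d=ray(s,uv); k=(y-(t-[SX,SY,0])@ey)/(d@ey); return stand(t+d*k[:,None])
E
python3 - <<'E'
from h import *
for n,tag in (("scene","a"),("side","a")):
    s=load(tag+"_"+n); im=s["img"].astype(int)
    m=((im[:,:,2]-np.maximum(im[:,:,0],im[:,:,1]))>60)
    q=proj(s,world([[-.046,0,.17]]))[0]; 
    x0,y0=int(q[0]),int(q[1]); w=10
    ys,xs=np.nonzero(m[y0-w:y0+w,x0-w:x0+w]); uv=(xs.mean()+x0-w,ys.mean()+y0-w)
    print(n,uv,len(xs),onplane(s,[uv])*1e3)
    crop(s,(x0-22,y0-40,x0+23,y0+20),12,"e_"+n); print(x0-22,y0-40)
E
```

```text
scene (np.float64(203.0), np.float64(226.0)) 1 [[-6.87331658e+01  1.04083409e-13  2.21316937e+02]]
175 196
side (np.float64(238.33333333333334), np.float64(173.66666666666666)) 3 [[-4.01485657e+01 -4.51028104e-14  1.71830131e+02]]
215 134
```

View pics/e_scene.png

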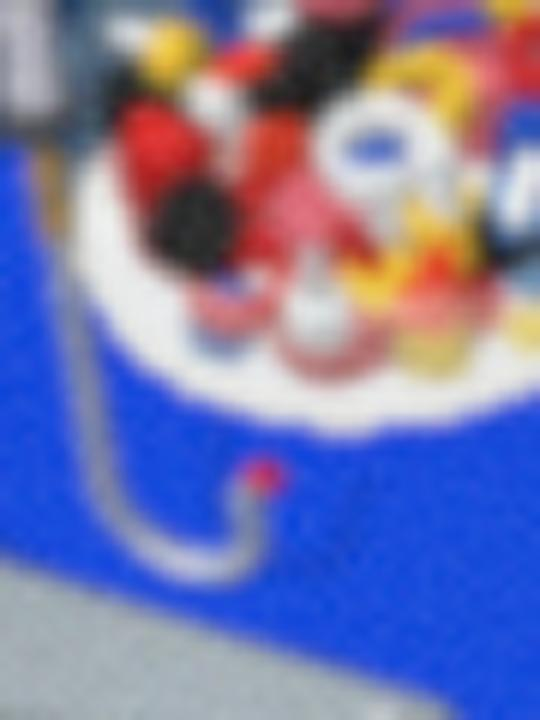

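View pics/e_side.png

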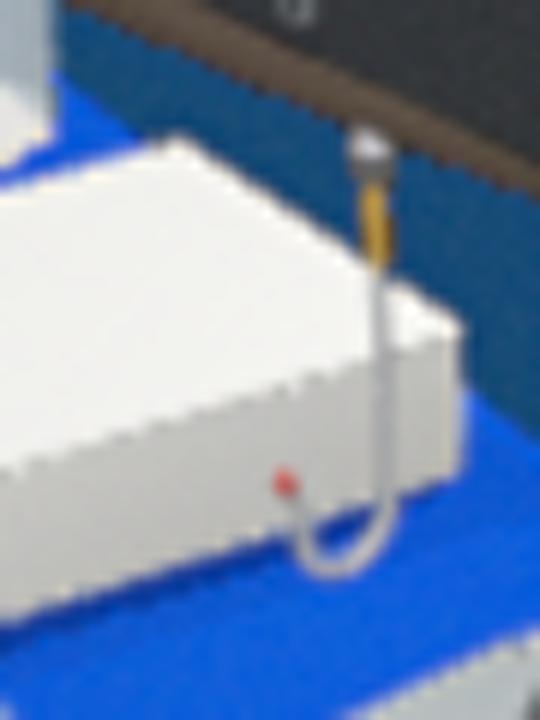

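Run:
```python
from h import *
s=load("a_scene"); d=load("a_side")
un=lambda P,o,f:(np.array(P)+.5)/f-.5+np.array(o)
for c,P,o in ((s,[(264,478),(200,572),(60,250),(82,400),(38,135)],(175,196)),(d,[(286,485),(336,567),(378,250),(385,400),(368,178)],(215,134))):
    print((onplane(c,un(P,o,12))*1e3).round(1).tolist())
```

```text
[[-42.9, 0.0, 171.9], [-20.2, -0.0, 128.2], [2.8, -0.0, 232.2], [4.7, -0.0, 180.0], [2.9, 0.0, 269.9]]
[[-40.0, -0.0, 170.4], [-18.1, -0.0, 129.8], [4.4, -0.0, 244.0], [6.3, 0.0, 186.2], [0.5, -0.0, 272.0]]
```

Run:
```python
from h import *
import itertools
s=load("a_scene"); f=10; o=(155,165)
im=cv2.resize(s["img"][165:225,155:215],None,fx=f,fy=f,interpolation=cv2.INTER_CUBIC)
for a,col in ((.010,(0,255,0)),(.015,(0,0,255))):
    B=np.array(list(itertools.product((-a,a),(-a,a),(.34-a,.34+a+.01))))
    q=((proj(s,world(B))-o+.5)*f).astype(np.int32)
    cv2.polylines(im,[cv2.convexHull(q)],True,col,1)
for z in (.356,.34,.27,.235):
    q=((proj(s,world([[0,0,z]]))[0]-o+.5)*f).astype(int); cv2.circle(im,tuple(q),3,(255,255,0),-1)
cv2.imwrite("pics/f.png",im)
```

```text
(no output)
```

View pics/f.png

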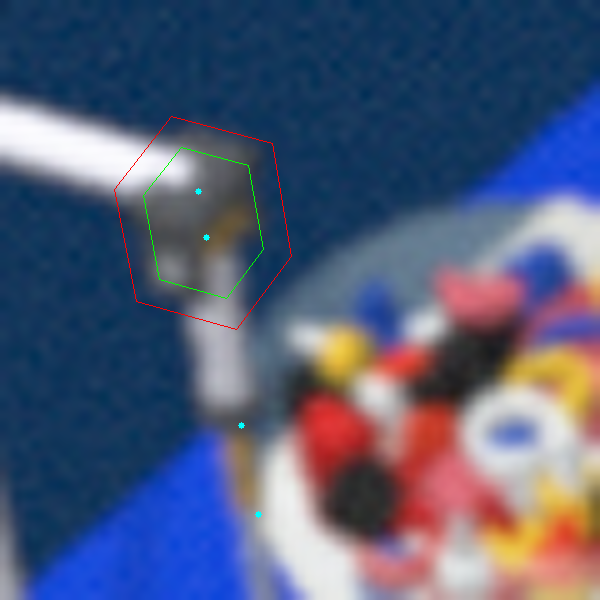

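Run:
```python
from h import *
s=load("a_scene"); hsv=cv2.cvtColor(s["img"],cv2.COLOR_BGR2HSV)
m=cv2.inRange(hsv,(10,30,60),(35,255,255)); mm=np.zeros_like(m); mm[165:195,290:330]=m[165:195,290:330]
mm=cv2.morphologyEx(mm,cv2.MORPH_CLOSE,np.ones((3,3)))
a=np.linspace(0,2*np.pi,72,endpoint=False); D=np.c_[np.cos(a),np.sin(a)]
print(hullfit(s,mm,[.546,-.274,.0445],h=.019))
for uv in [(360,153),(338,158),(300,140),(262,163)]: print(uv,onz(s,[uv],.03).round(3))
```

```text
(array([ 0.54509167, -0.27213766,  0.04245279]), np.float64(0.2509726979208207))
(360, 153) [[ 0.45  -0.486  0.03 ]]
(338, 158) [[ 0.505 -0.413  0.03 ]]
(300, 140) [[ 0.681 -0.427  0.03 ]]
(262, 163) [[ 0.724 -0.229  0.03 ]]
```

```bash
cat >> h.py <<'E'
def plan(x,y,z,yaw):
    from plant import ctrl
    o=ctrl.get_obs(); R=Ro.from_euler('xyz',o["orientation"],degrees=True).as_matrix()
    d=(np.array([x,y,z])-o["tool_pos"])@R
    t=-((yaw-o["orientation"][2]+180)%360-180)
    print("t",round(o["clock"],2),"pos",o["tool_pos"].round(4),"rpy",o["orientation"].round(2),"F",o["force"].round(2),"open",round(o["opening"]*1e3,1),"j6",o["joint_pos"][5].round(1))
    print("delta scaled",(d*10).round(4),"turn",round(t/180,4))
E
python3 -m creep '[[-0.05,0.03,0,0.03,60],[-0.18,0.1,0,0.07,60],[-0.32,0.18,0,0.11,60],[-0.46,0.27,0,0.15,60],[-0.6,0.35,0,0.19,60],[-0.74,0.43,0,0.23,60],[-0.88,0.51,0,0.27,60],[-1,0.58,0,0.3,60]]'
python3 -c "
from h import *
plan(.512,-.285,.15,110)"
```

```text
clock: 0.82
tool_pos: [0.3494, -0.5176, 0.2263]
orientation: [180.0, -0.0, 150.4]
force: [0.2, 0.6, 0.2]
opening: 0.0603
t 0.82 pos [ 0.3494 -0.5176  0.2263] rpy [ 1.7999e+02 -2.0000e-02  1.5037e+02] F [0.23 0.57 0.22] open 60.3 j6 -81.5
delta scaled [-0.2639  2.8249  0.7638] turn 0.2243
```

```bash
python3 -m creep '[[-0.01,0.12,0,0.03,40],[-0.02,0.25,0,0.06,40],[-0.04,0.38,0,0.09,40],[-0.05,0.5,0,0.12,40],[-0.06,0.63,0,0.15,40],[-0.07,0.76,0,0.18,40],[-0.08,0.88,0,0.21,40],[-0.09,1,0,0.224,40]]'
python3 - <<'E'
from h import *
plan(.512,-.285,.15,110)
snap("scene","b"); snap("side","b"); s=snap("wrist","b")
E
```

```text
clock: 1.48
tool_pos: [0.4059, -0.435, 0.2263]
orientation: [-180.0, -0.0, 110.1]
force: [0.0, -0.3, 0.7]
opening: 0.0402
t 1.48 pos [ 0.4059 -0.435   0.2263] rpy [-1.7999e+02 -2.0000e-02  1.1011e+02] F [ 0.02 -0.32  0.71] open 40.2 j6 -131.7
delta scaled [1.0435 1.5117 0.7637] turn 0.0006
```

View pics/b_wrist.png

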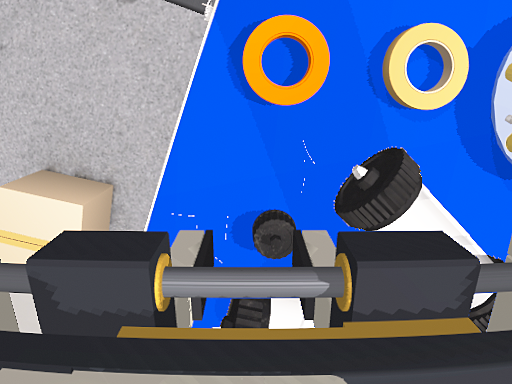

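View pics/b_scene.png

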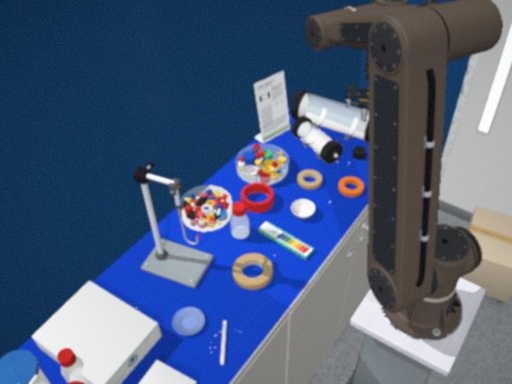

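```bash
cat >> h.py <<'E'
def rollfit(s,box,g=(.545,-.272),h=.019):
    hsv=cv2.cvtColor(s["img"],cv2.COLOR_BGR2HSV); m=cv2.inRange(hsv,(15,25,60),(35,255,255)); mm=np.zeros_like(m); x0,y0,x1,y1=box
    mm[y0:y1,x0:x1]=m[y0:y1,x0:x1]; mm=cv2.morphologyEx(mm,cv2.MORPH_OPEN,np.ones((3,3)))
    return hullfit(s,mm,[g[0],g[1],.0445],h=h)
E
python3 - <<'E'
from h import *
print(rollfit(load("b_wrist"),(375,10,480,120)),rollfit(load("b_scene"),(290,165,330,195)))
# hook swing: ball pos
for t in ("b",):
  for n in ("scene","side"):
    s=load(t+"_"+n); crop(s,(175,180,220,250),8,"g_"+n) if n=="scene" else crop(s,(215,120,290,200),8,"g_"+n)
E
```

```text
(array([ 0.54326233, -0.27144806,  0.04409993]), np.float64(0.19137890626633694)) (array([ 0.54511308, -0.2709246 ,  0.04094349]), np.float64(0.303907060690815))
```

View pics/g_scene.png

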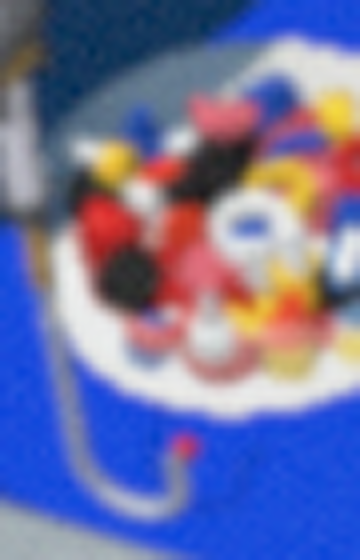

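View pics/g_side.png

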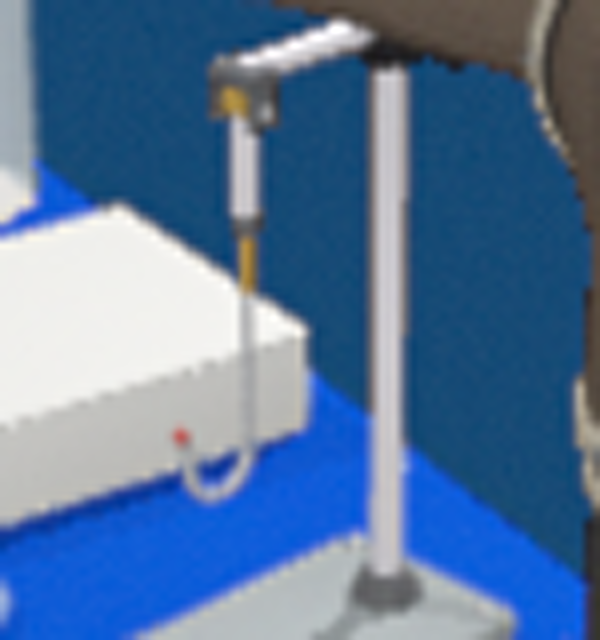

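Run:
```python
from h import *
s=load("b_scene"); d=load("b_side")
un=lambda P,o,f:(np.array(P)+.5)/f-.5+np.array(o)
print("ball,bottom,stem,collar")
print((onplane(s,un([(186,446),(150,510),(45,290),(28,212)],(175,180),8))*1e3).round(1).tolist())
print((onplane(d,un([(181,437),(212,492),(248,290),(246,222)],(215,120),8))*1e3).round(1).tolist())
for c,o in ((s,(175,180)),(d,(215,120))):
    print(((proj(c,world([[0,0,.34],[0,0,.27],[0,0,.2]]))-o+.5)*8).round(0).tolist())
```

```text
ball,bottom,stem,collar
[[-47.2, 0.0, 173.9], [-27.4, 0.0, 130.8], [0.3, 0.0, 235.4], [1.3, -0.0, 273.3]]
[[-46.4, -0.0, 171.8], [-26.4, -0.0, 131.8], [1.6, 0.0, 238.4], [1.1, -0.0, 276.5]]
[[5.0, 70.0], [33.0, 220.0], [59.0, 360.0]]
[[242.0, 106.0], [245.0, 235.0], [248.0, 359.0]]
```

```bash
python3 -m creep '[[0.1,0.1,0,0,40],[0.22,0.22,0,0,40],[0.35,0.35,0,0,40],[0.48,0.48,0,0,40],[0.61,0.61,0.05,0,40],[0.74,0.74,0.1,0,40],[0.87,0.87,0.2,0,40],[1,1,0.3,0,40]]'
python3 -c "
from h import *
plan(.510,-.2836,.06,110)"
```

```text
clock: 2.3
tool_pos: [0.4647, -0.3069, 0.1965]
orientation: [180.0, 0.0, 110.5]
force: [0.4, -0.3, -0.4]
opening: 0.0398
t 2.3 pos [ 0.4647 -0.3069  0.1965] rpy [1.7997e+02 3.0000e-02 1.1047e+02] F [ 0.37 -0.26 -0.37] open 39.8 j6 -146.2
delta scaled [0.0605 0.5047 1.3651] turn 0.0026
```

```bash
python3 -m creep '[[0.02,0.1,0.1,0,40],[0.03,0.2,0.22,0,40],[0.05,0.3,0.35,0,40],[0.06,0.4,0.48,0,40],[0.06,0.5,0.61,0,40],[0.06,0.5,0.74,0,40],[0.06,0.5,0.87,0,40],[0.06,0.5,1,0,40]]'
python3 - <<'E'
from h import *
plan(.510,-.2836,.04,110)
snap("wrist","c"); snap("side","c");snap("scene","c")
print(rollfit(load("c_wrist"),(0,0,512,384)))
E
```

```text
clock: 2.97
tool_pos: [0.5097, -0.2845, 0.095]
orientation: [-180.0, -0.0, 110.4]
force: [0.6, -0.1, 0.3]
opening: 0.0397
t 2.97 pos [ 0.5097 -0.2845  0.095 ] rpy [-1.7996e+02 -1.0000e-02  1.1044e+02] F [ 0.62 -0.06  0.27] open 39.7 j6 -149.6
delta scaled [0.0073 0.0063 0.5497] turn 0.0024
(array([ 0.54276966, -0.27061762,  0.04362926]), np.float64(0.8054429187750348))
```

View pics/c_wrist.png

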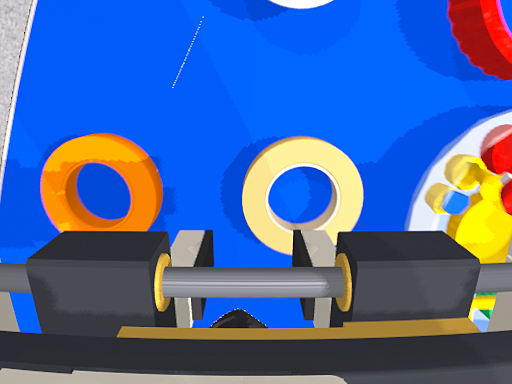

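View pics/c_side.png

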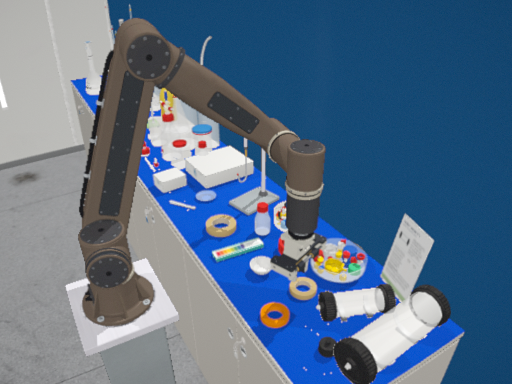

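```bash
python3 -m creep '[[0.01,0.01,0.1,0,40],[0.01,0.01,0.22,0,40],[0.01,0.01,0.35,0,40],[0.01,0.01,0.48,0,40],[0.01,0.01,0.61,0,40],[0.01,0.01,0.74,0,40],[0.01,0.01,0.85,0,40],[0.01,0.01,0.915,0,40]]'
python3 -m creep '[[0,0,0,0,40],[0,0,0,0,36],[0,0,0,0,32],[0,0,0,0,28],[0,0,0,0,24],[0,0,0,0,20],[0,0,0,0,10],[0,0,0,0,10]]'
python3 -c "
from h import *
plan(.5096,-.2831,.003,110);snap('wrist','d')"
```

```text
clock: 3.78
tool_pos: [0.5097, -0.2827, 0.0039]
orientation: [-180.0, -0.0, 110.4]
force: [-0.4, -0.0, -0.1]
opening: 0.0394
clock: 4.45
tool_pos: [0.5103, -0.2828, 0.0055]
orientation: [180.0, 0.0, 110.4]
force: [0.0, 0.3, 3.2]
opening: 0.0185
t 4.45 pos [ 0.5103 -0.2828  0.0055] rpy [1.7996e+02 3.0000e-02 1.1044e+02] F [0.04 0.35 3.22] open 18.5 j6 -149.8
delta scaled [-0.0005 -0.0074  0.0253] turn 0.0024
```

View pics/d_wrist.png

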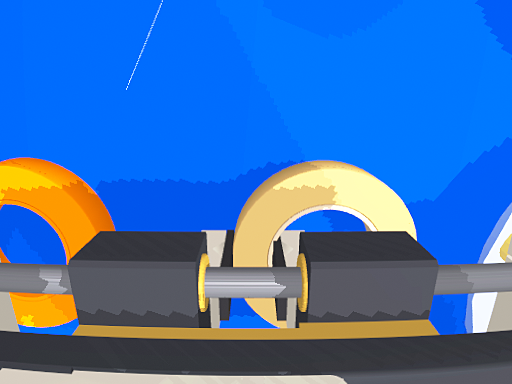

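```bash
python3 -m creep '[[0,0,-0.05,0,10],[0,0,-0.1,0,10],[0,0,-0.2,0,10],[0,0,-0.34,0,10],[0,0,-0.5,0,10],[0,0,-0.66,0,10],[0,0,-0.84,0,10],[0,0,-1,0,10]]'
python3 - <<'E'
from h import *
plan(.60,0.1,.2,178)
for n in ("wrist","side","scene"): snap(n,'e')
s=load("e_side"); crop(s,(260,210,340,310),7,"e1")
E
```

```text
clock: 5.17
tool_pos: [0.5099, -0.2828, 0.107]
orientation: [180.0, 0.0, 110.4]
force: [0.2, 0.2, -2.1]
opening: 0.0184
t 5.17 pos [ 0.5099 -0.2828  0.107 ] rpy [1.7996e+02 3.0000e-02 1.1042e+02] F [ 0.18  0.18 -2.05] open 18.4 j6 -149.8
delta scaled [ 3.2724  2.18   -0.9302] turn -0.3755
```

View pics/e_wrist.png

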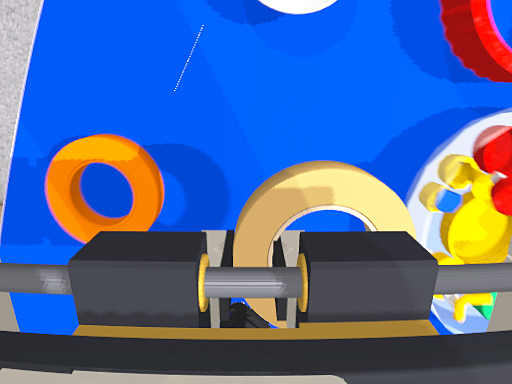

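View pics/e1.png

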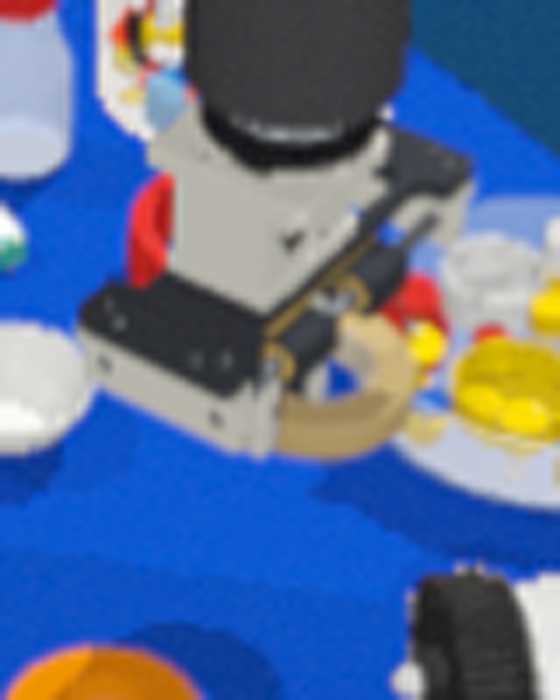

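```bash
cat >> h.py <<'E'
def toolfit(s,tp,rpy,box,dz=.0055,R=.0445,tilt=True):
    """centre of held roll in tool frame from wrist image: upper outer arc"""
    hsv=cv2.cvtColor(s["img"],cv2.COLOR_BGR2HSV); m=cv2.inRange(hsv,(12,25,80),(35,200,255)); x0,y0,x1,y1=box
    pts=[]
    for x in range(x0,x1):
        ys=np.nonzero(m[y0:y1,x])[0]
        if len(ys): pts.append((x,y0+ys[0]-.5))
    pts=np.array(pts)
    Rt=Ro.from_euler('xyz',rpy,degrees=True).as_matrix()
    a=np.linspace(0,2*np.pi,180,endpoint=False)
    def f(p):
        Q=[]
        for h in (0,-.019): 
            L=np.c_[R*np.cos(a),R*np.sin(a),0*a+h]; L=Ro.from_euler('xy',p[2:4]).apply(L)+[p[0],p[1],dz]; Q.append(L)
        q=proj(s,tp+np.vstack(Q)@Rt.T)
        H=cv2.convexHull(q.astype(np.float32))
        return np.r_[[cv2.pointPolygonTest(H,(float(u),float(v)),True) for u,v in pts],np.array(p[2:4])*5]
    r=least_squares(f,[0,.035,0,0],diff_step=1e-3,loss='soft_l1',x_scale=[.01,.01,.1,.1]); return r.x, np.abs(r.fun).mean(), pts
E
python3 - <<'E'
from h import *
from plant import ctrl
o=ctrl.get_obs(); s=load("e_wrist")
x,e,pts=toolfit(s,o["tool_pos"],o["orientation"],(240,150,405,232))
print(x,e,len(pts),pts[::20].tolist())
E
```

```text
[-0.00016062  0.03405079 -0.01942994 -0.00203454] 0.2155103013586783 165 [[240.0, 213.5], [260.0, 185.5], [280.0, 171.5], [300.0, 163.5], [320.0, 160.5], [340.0, 161.5], [360.0, 168.5], [380.0, 181.5], [400.0, 199.5]]
```

```bash
cat >> h.py <<'E'
def tgt(cx,cy,zu,yaw=178.04,off=(-.0002,.0343),dz=.0055):
    """TCP pose putting roll centre at stand (cx,cy), underside zu"""
    w=world([[cx,cy,zu+dz]])[0]; R=Ro.from_euler('xyz',[180,0,yaw],degrees=True).as_matrix()
    p=w-R@[off[0],off[1],0]; print("target",p.round(4)); plan(*p,yaw)
E
python3 - <<'E'
from h import *
tgt(-.13,0,.20)
E
```

```text
target [0.5138 0.2145 0.2055]
t 5.32 pos [ 0.5108 -0.2829  0.1072] rpy [1.7983e+02 1.1000e-01 1.1042e+02] F [-1.33 -0.31 -0.95] open 18.8 j6 -149.8
delta scaled [ 4.6494  1.7662 -0.9861] turn -0.3757
```

```bash
python3 -m creep '[[0.06,0.02,-0.12,-0.02,10],[0.18,0.05,-0.27,-0.05,10],[0.32,0.1,-0.42,-0.09,10],[0.46,0.15,-0.57,-0.13,10],[0.6,0.2,-0.7,-0.17,10],[0.74,0.26,-0.82,-0.21,10],[0.88,0.32,-0.92,-0.25,10],[1,0.38,-0.98,-0.29,10]]'
python3 - <<'E'
from h import *
tgt(-.13,0,.20)
E
```

```text
clock: 5.98
tool_pos: [0.5104, -0.1749, 0.2038]
orientation: [180.0, 0.0, 162.7]
force: [0.8, -0.3, -0.7]
opening: 0.0186
target [0.5138 0.2145 0.2055]
t 5.98 pos [ 0.5104 -0.1749  0.2038] rpy [1.7999e+02 2.0000e-02 1.6275e+02] F [ 0.82 -0.31 -0.69] open 18.6 j6 -109.2
delta scaled [ 1.1228  3.7284 -0.016 ] turn -0.085
```

```bash
python3 -m creep '[[0.04,0.14,0,-0.02,10],[0.08,0.28,0,-0.04,10],[0.12,0.41,-0.01,-0.06,10],[0.16,0.53,-0.01,-0.085,10],[0.2,0.65,-0.02,-0.085,10],[0.24,0.77,-0.02,-0.085,10],[0.27,0.89,-0.02,-0.085,10],[0.3,1,-0.02,-0.085,10]]'
python3 - <<'E'
from h import *
tgt(-.13,0,.20)
E
python3 -m creep '[[0,0.13,0,0,10],[0,0.26,0,0,10],[0,0.39,0,0,10],[0,0.52,0,0,10],[0,0.64,0,0,10],[0,0.76,0,0,10],[0,0.88,0,0,10],[0,1,0,0,10]]'
python3 - <<'E'
from h import *
tgt(-.13,0,.20)
snap("scene","f"); snap("side","f");snap("scene","f2")
E
```

```text
clock: 6.65
tool_pos: [0.5119, -0.0705, 0.2046]
orientation: [-180.0, -0.1, 177.7]
force: [0.8, 0.4, -0.6]
opening: 0.0183
target [0.5138 0.2145 0.2055]
t 6.65 pos [ 0.5119 -0.0705  0.2046] rpy [-1.8000e+02 -5.0000e-02  1.7768e+02] F [ 0.81  0.38 -0.55] open 18.3 j6 -106.2
delta scaled [ 0.0966  2.8484 -0.0086] turn -0.002
clock: 7.32
tool_pos: [0.5163, 0.0296, 0.205]
orientation: [-180.0, -0.0, 177.7]
force: [0.3, -0.4, -0.5]
opening: 0.0189
target [0.5138 0.2145 0.2055]
t 7.32 pos [0.5163 0.0296 0.205 ] rpy [-1.8000e+02 -1.0000e-02  1.7769e+02] F [ 0.31 -0.44 -0.48] open 18.9 j6 -117.4
delta scaled [ 0.0996  1.8463 -0.0053] turn -0.002
```

View pics/f_scene.png

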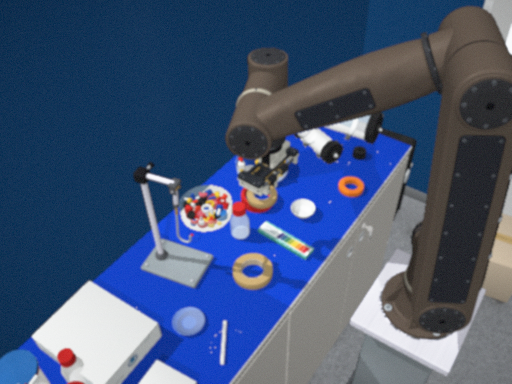

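View pics/f_side.png

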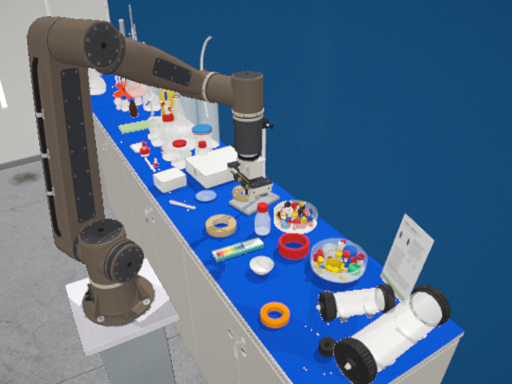

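```bash
python3 -m creep '[[0.01,0.12,0,0,10],[0.02,0.25,0,0,10],[0.04,0.38,0,0,10],[0.05,0.5,0,0,10],[0.06,0.62,0,0,10],[0.08,0.74,0,0,10],[0.09,0.86,0,0,10],[0.1,0.97,0,0,10]]'
python3 -m creep '[[0,0.12,0,-0.002,10],[0,0.25,0,-0.002,10],[0,0.38,0,-0.002,10],[0,0.5,0,-0.002,10],[0,0.62,0,-0.002,10],[0,0.74,0,-0.002,10],[0,0.82,0,-0.002,10],[0,0.87,0,-0.002,10]]'
python3 - <<'E'
from h import *
for i in range(6): snap("scene",f"g{i}")
snap("side","g0"); snap("wrist","g0")
tgt(-.08,0,.20)
s=load("g0_scene"); crop(s,(150,160,240,280),5,"h1"); s=load("g0_side"); crop(s,(190,120,300,230),5,"h2")
E
```

```text
clock: 8.13
tool_pos: [0.5101, 0.1273, 0.2051]
orientation: [180.0, 0.0, 177.7]
force: [0.2, 0.4, -0.8]
opening: 0.0184
clock: 8.8
tool_pos: [0.5138, 0.214, 0.2049]
orientation: [-180.0, -0.0, 178.1]
force: [0.3, -0.4, -0.4]
opening: 0.0185
target [0.5625 0.2258 0.2055]
t 9.2 pos [0.5137 0.2124 0.2052] rpy [180.     0.   178.02] F [ 0.09 -0.23  0.29] open 18.3 j6 -134.6
delta scaled [-0.4825  0.1508 -0.0033] turn -0.0001
```

View pics/h1.png

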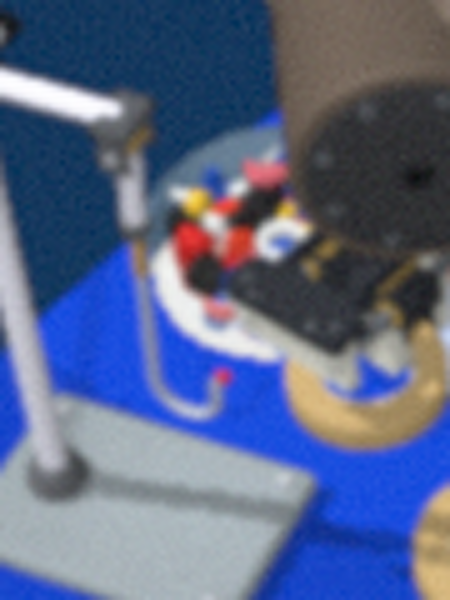

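View pics/h2.png

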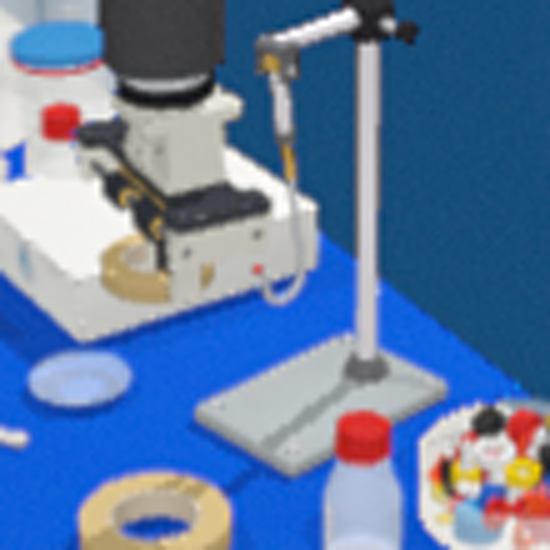

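View pics/g0_wrist.png

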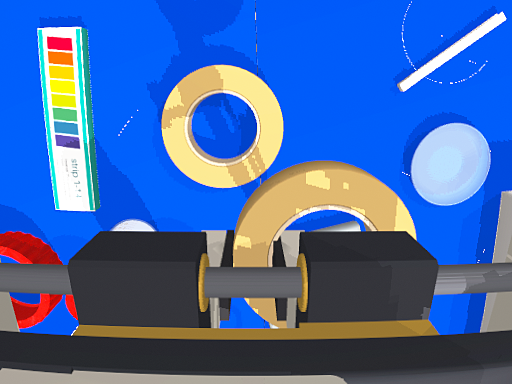

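```bash
cat >> h.py <<'E'
def ball(s,thr=45):
    im=s["img"].astype(int); red=im[:,:,2]-np.maximum(im[:,:,1],0)
    Q=world([[-.046+a,0,.172+b] for a in (-.05,.05) for b in (-.012,.012)]); q=proj(s,Q); x0,y0=np.floor(q.min(0)).astype(int)-1; x1,y1=np.ceil(q.max(0)).astype(int)+2
    sub=im[y0:y1,x0:x1]; w=np.clip(sub[:,:,2]-sub[:,:,1]-thr,0,None)*((sub[:,:,2]>120))
    n,l,st,c=cv2.connectedComponentsWithStats((w>0).astype(np.uint8))
    best=None
    for i in range(1,n):
        m=w*(l==i); S=m.sum(); ys,xs=np.mgrid[y0:y1,x0:x1]; uv=((m*xs).sum()/S,(m*ys).sum()/S); p=onplane(s,[uv])[0]
        # must lie on arc round pivot
        r=np.hypot(p[0],p[2]-.34); ang=np.arctan2(p[0],.34-p[2])+np.arctan2(.046,.167)
        if best is None or abs(r-.173)<best[0]: best=(abs(r-.173),r,ang,uv,S)
    return best
E
python3 - <<'E'
from h import *
for t in ["a","b","c","e","f","f2"]+[f"g{i}" for i in range(6)]: 
    b=ball(load(t+"_scene")); print(t,b and (round(b[1],4),round(b[2],4),b[3],b[4]))
b=ball(load("g0_side"));print("side",b)
E
```

```text
a (np.float64(0.1731), np.float64(0.0216), (np.float64(196.3723849372385), np.float64(235.26359832635984)), np.int64(239))
b (np.float64(0.1724), np.float64(-0.0058), (np.float64(197.68049792531122), np.float64(235.2448132780083)), np.int64(241))
c (np.float64(0.1727), np.float64(-0.0003), (np.float64(197.43722943722943), np.float64(235.2900432900433)), np.int64(231))
e (np.float64(0.1718), np.float64(0.0637), (np.float64(194.07194244604315), np.float64(234.64028776978418)), np.int64(278))
f (np.float64(0.1725), np.float64(0.116), (np.float64(191.42990654205607), np.float64(234.3177570093458)), np.int64(214))
f2 (np.float64(0.1721), np.float64(0.139), (np.float64(190.1950354609929), np.float64(233.97163120567376)), np.int64(282))
g0 (np.float64(0.1722), np.float64(0.0634), (np.float64(194.1214953271028), np.float64(234.72585669781932)), np.int64(321))
g1 (np.float64(0.1721), np.float64(0.0879), (np.float64(192.8544061302682), np.float64(234.49808429118775)), np.int64(261))
g2 (np.float64(0.1726), np.float64(0.1153), (np.float64(191.47488584474885), np.float64(234.34703196347033)), np.int64(219))
g3 (np.float64(0.1724), np.float64(0.1297), (np.float64(190.70817120622567), np.float64(234.1556420233463)), np.int64(257))
g4 (np.float64(0.1721), np.float64(0.1384), (np.float64(190.22611464968153), np.float64(233.98089171974522)), np.int64(314))
g5 (np.float64(0.1722), np.float64(0.1355), (np.float64(190.3846153846154), np.float64(234.03643724696357)), np.int64(247))
side (np.float64(0.0010166193291894776), np.float64(0.17401661932918946), np.float64(0.12249892976126472), (np.float64(241.0408163265306), np.float64(173.3265306122449)), np.int64(98))
```

Run:
```python
from h import *
tgt(-.078,0,.186)
```

```text
target [0.5644 0.2262 0.1915]
t 9.2 pos [0.5137 0.2124 0.2052] rpy [180.     0.   178.02] F [ 0.09 -0.23  0.29] open 18.3 j6 -134.6
delta scaled [-0.5018  0.156   0.1367] turn -0.0001
```

```bash
python3 -m creep '[[-0.05,0.01,0.02,0,10],[-0.12,0.03,0.04,0,10],[-0.2,0.06,0.06,0,10],[-0.28,0.08,0.08,0,10],[-0.36,0.11,0.1,0,10],[-0.43,0.13,0.12,0,10],[-0.48,0.15,0.14,0,10],[-0.5,0.156,0.14,0,10]]'
python3 - <<'E'
from h import *
for i in range(6):
    s=snap("scene",f"i{i}"); b=ball(s); print(b and (round(b[1],4),round(b[2],4)))
tgt(-.072,0,.186)
crop(s,(150,160,250,280),5,"i1")
s=snap("side","i0"); crop(s,(190,110,300,220),5,"i2")
E
```

```text
clock: 9.87
tool_pos: [0.5649, 0.2268, 0.19]
orientation: [-180.0, -0.1, 178.0]
force: [0.1, 0.3, -0.7]
opening: 0.0188
None
None
None
None
None
None
target [0.5703 0.2276 0.1915]
t 10.17 pos [0.564  0.2267 0.1913] rpy [1.7999e+02 1.0000e-02 1.7806e+02] F [-0.9  -0.05 -0.05] open 18.3 j6 -132.2
delta scaled [-0.0623  0.0111 -0.0017] turn 0.0001
```

View pics/i1.png

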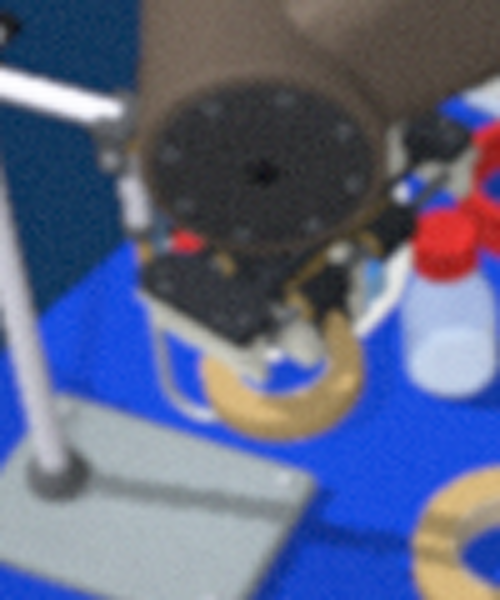

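View pics/i2.png

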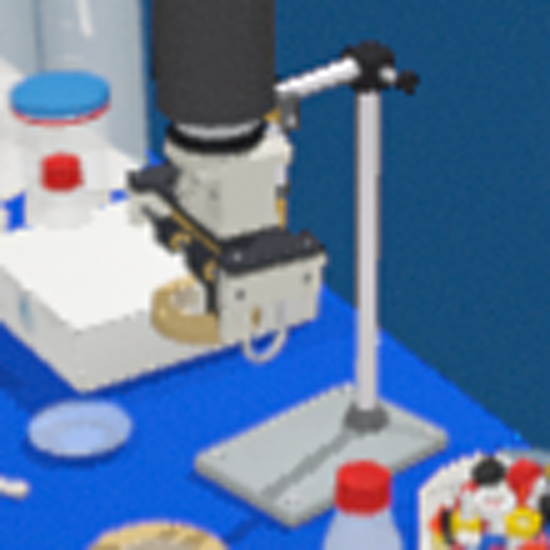

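```bash
cat >> h.py <<'E'
def stem(s,z=.158):
    xs=np.arange(-.032,.034,.0005); best=[]
    for zz in (z-.003,z,z+.003):
        q=proj(s,world(np.c_[xs,0*xs,0*xs+zz])).astype(np.float32)
        im=s["img"].astype(np.float32); v=cv2.remap(im,q[:,0].reshape(1,-1),q[:,1].reshape(1,-1),cv2.INTER_LINEAR)[0]
        best.append(v[:,0]-v[:,2])
    g=np.mean(best,0); w=np.clip(np.median(g)-30-g,0,None); 
    x=(w*xs).sum()/max(w.sum(),1e-6); return round(float(np.arctan2(x,.34-z)),4), w.sum().round(), (xs[np.argmin(g)]*1e3).round(1)
E
python3 - <<'E'
from h import *
for t in ["b","c","e","f","g0","g3","g5"]: print(t,stem(load(t+"_scene")),ball(load(t+"_scene"))[2].round(4))
for i in range(6): print(stem(load(f"i{i}_scene")))
E
```

```text
b (-0.0054, np.float32(2081.0), np.float64(-1.0)) -0.0058
c (-0.0039, np.float32(2268.0), np.float64(-0.5)) -0.0003
e (-0.0459, np.float32(3126.0), np.float64(-29.5)) 0.0637
f (-0.021, np.float32(2615.0), np.float64(-20.0)) 0.116
g0 (-0.0473, np.float32(3277.0), np.float64(-29.5)) 0.0634
g3 (-0.0085, np.float32(2833.0), np.float64(-17.0)) 0.1297
g5 (-0.0003, np.float32(2832.0), np.float64(-17.0)) 0.1355
(-0.1176, np.float32(5548.0), np.float64(-32.0))
(-0.1094, np.float32(5917.0), np.float64(-32.0))
(-0.1028, np.float32(6090.0), np.float64(-32.0))
(-0.1027, np.float32(5840.0), np.float64(-30.5))
(-0.1081, np.float32(5725.0), np.float64(-32.0))
(-0.1109, np.float32(5809.0), np.float64(-32.0))
```

```bash
cat >> h.py <<'E'
def stem2(s,z=.153,lo=-.034,hi=.045):
    xs=np.arange(lo,hi,.0005); G=[]
    im=s["img"].astype(np.float32)
    for zz in (z-.004,z-.002,z,z+.002,z+.004):
        q=proj(s,world(np.c_[xs,0*xs,0*xs+zz])).astype(np.float32)
        v=cv2.remap(im,q[:,0].reshape(1,-1),q[:,1].reshape(1,-1),cv2.INTER_LINEAR)[0]; G.append(v[:,0]-v[:,2])
    g=np.mean(G,0); base=np.percentile(g,85); m=g<base-35
    i=len(xs)-1
    while i>=0 and not m[i]: i-=1
    j=i
    while j>=0 and m[j]: j-=1
    if i<0: return None
    w=(base-g)[j+1:i+1]; x=(w*xs[j+1:i+1]).sum()/w.sum()
    return round(float(np.arctan2(x,.34-z)),4), round((i-j)*.5,1)
E
python3 - <<'E'
from h import *
for t in ["b","c","e","f","g0","g3","g5"]: print(t,stem2(load(t+"_scene")),ball(load(t+"_scene"))[2].round(4))
for i in range(6): print(stem2(load(f"i{i}_scene")))
E
```

```text
b (-0.007, 17.0) -0.0058
c (-0.0056, 18.0) -0.0003
e (0.0631, 17.0) 0.0637
f (0.1123, 16.5) 0.116
g0 (0.0618, 16.5) 0.0634
g3 (0.1278, 16.5) 0.1297
g5 (0.1344, 17.0) 0.1355
(0.1271, 17.0)
(0.1127, 17.0)
(0.0898, 17.0)
(0.0644, 16.5)
(0.0392, 17.0)
(0.0196, 17.5)
```

Run:
```python
import numpy as np
from scipy.optimize import least_squares
t=np.array([0.0,1.48,3.07,5.27,7.32,7.42,8.8,8.85,8.9,8.95,9.0,9.05,9.87,9.92,9.97,10.02,10.07,10.12])
y=np.array([.0216,-.0058,-.0003,.0637,.116,.139,.0634,.0879,.1153,.1297,.1384,.1355,.1271,.1127,.0898,.0644,.0392,.0196])
best=None
for w0 in np.linspace(7,9,21):
  for ph in (0,2,4):
    for c0 in (0,.07):
      f=lambda p:p[0]+p[1]*np.exp(-t*p[4])*np.sin(p[2]*t+p[3])-y
      r=least_squares(f,[c0,.07,w0,ph,.03]); 
      if best is None or r.cost<best.cost: best=r
print(best.x,best.cost,best.fun.round(3))
```

```text
[0.07194817 0.07675301 7.9253577  5.52859722 0.01644248] 2.1864855829351156e-05 [-0.002  0.003 -0.001 -0.004  0.     0.001  0.     0.002 -0.002  0.
 -0.001 -0.     0.002 -0.     0.    -0.     0.001  0.001]
```

```bash
cat > ov.py <<'E'
from h import *
import itertools,sys
def overlay(tag,cam,tp,yaw,boxes,off,wh,f,out):
    s=load(tag+"_"+cam); R=Ro.from_euler('xyz',[180,0,yaw],degrees=True).as_matrix()
    im=cv2.resize(s["img"][off[1]:off[1]+wh[1],off[0]:off[0]+wh[0]],None,fx=f,fy=f,interpolation=cv2.INTER_CUBIC)
    for (x0,x1,y0,y1,z0,z1),col in boxes:
        B=np.array([[x,y,z] for x in (x0,x1) for y in (y0,y1) for z in (z0,z1)]); q=((proj(s,np.array(tp)+B@R.T)-off+.5)*f).astype(int)
        for i,j in itertools.combinations(range(8),2):
            if bin(i^j).count('1')==1: cv2.line(im,tuple(map(int,q[i])),tuple(map(int,q[j])),col,1)
    cv2.imwrite(out,im)
E
python3 - <<'E'
from ov import *
b=[((-.039,.039,-.0965,.0965,-.100,-.066),(0,0,255))]
overlay("g0","side",[.5137,.2124,.2052],178.02,b,(195,135),(75,60),10,"pics/o1.png")
overlay("g0","scene",[.5138,.214,.2049],178.02,b,(180,190),(80,70),9,"pics/o2.png")
E
```

```text
(no output)
```

View pics/o1.png

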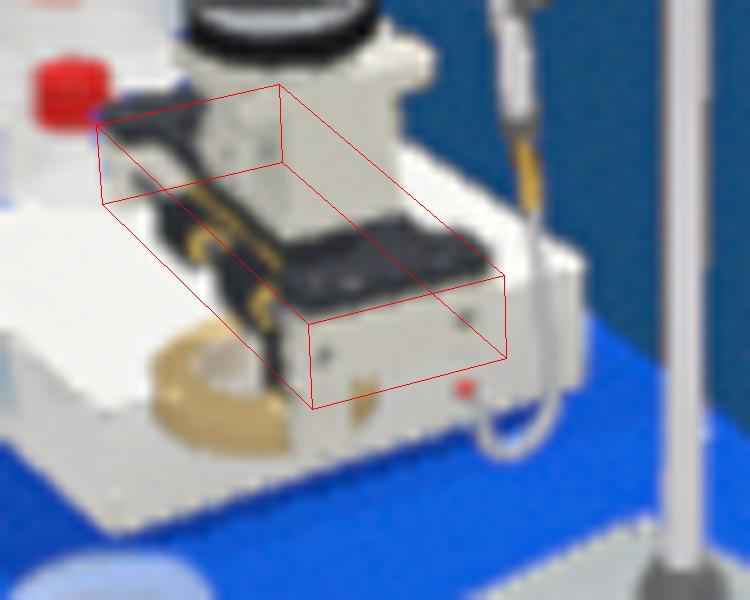

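View pics/o2.png

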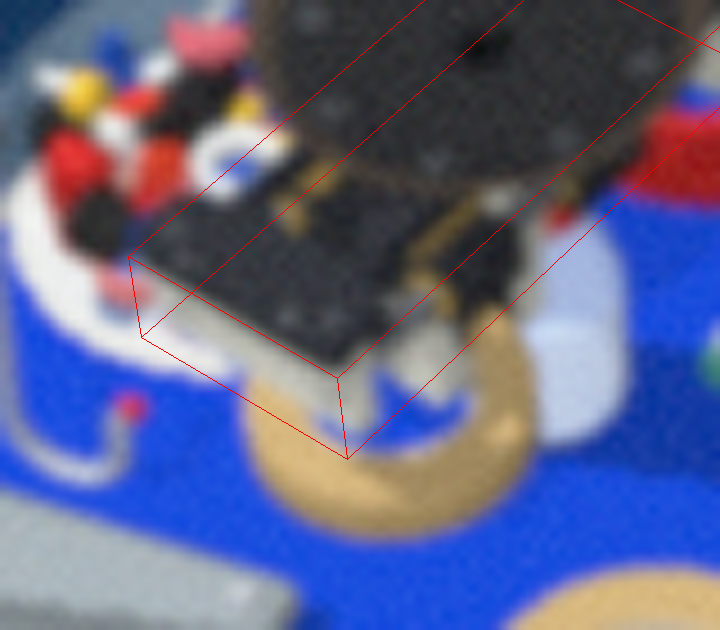

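Run:
```python
from h import *
tgt(-.098,0,.1655)
```

```text
target [0.545  0.2217 0.171 ]
t 10.22 pos [0.564  0.2267 0.1914] rpy [1.7998e+02 2.0000e-02 1.7806e+02] F [ 0.24  0.5  -0.67] open 18.9 j6 -132.2
delta scaled [ 0.189  -0.0565  0.2039] turn 0.0001
```

```bash
python3 -m creep '[[0.07,-0.02,0,0,10],[0.15,-0.04,0,0,10],[0.19,-0.056,0,0,10],[0.19,-0.056,0.05,0,10],[0.19,-0.056,0.1,0,10],[0.19,-0.056,0.15,0,10],[0.19,-0.056,0.2,0,10],[0.19,-0.056,0.204,0,10]]'
python3 - <<'E'
from h import *
for i in range(3):
    s=snap("scene",f"j{i}"); b=ball(s); print(b and (round(b[1],4),round(b[2],4)),stem2(s))
tgt(-.098,0,.1655)
crop(s,(150,160,250,280),5,"j1")
s=snap("side","j0"); crop(s,(200,130,290,210),7,"j2"); print(ball(s))
E
```

```text
clock: 10.88
tool_pos: [0.5446, 0.2214, 0.169]
orientation: [-179.9, -0.1, 178.0]
force: [-0.1, 0.6, -1.7]
opening: 0.0184
None (0.0297, 17.5)
None (0.0146, 17.0)
None (0.005, 18.0)
target [0.545  0.2217 0.171 ]
t 11.03 pos [0.5452 0.2218 0.1704] rpy [-1.7998e+02 -2.0000e-02  1.7805e+02] F [ 0.04  0.06 -0.56] open 18.5 j6 -133.1
delta scaled [ 0.0026 -0.0005 -0.0059] turn 0.0
None
```

View pics/j1.png

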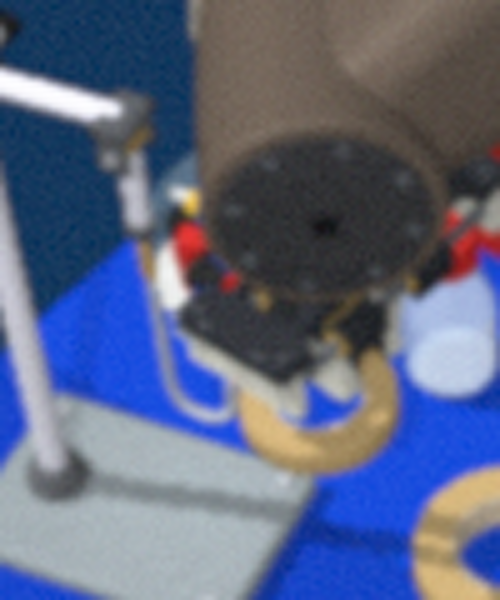

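View pics/j2.png

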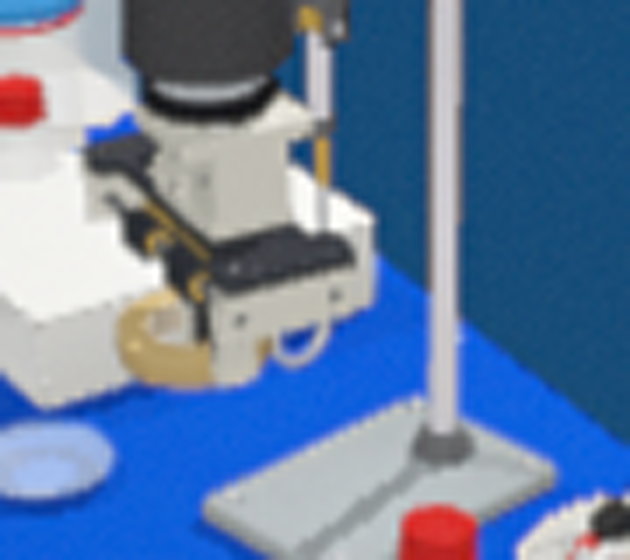

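```bash
python3 -m creep '[[-0.006,0.002,-0.001,0,10],[-0.012,0.003,-0.002,0,10],[-0.018,0.005,-0.003,0,10],[-0.024,0.006,-0.004,0,10],[-0.03,0.008,-0.005,0,10],[-0.036,0.01,-0.006,0,10],[-0.042,0.011,-0.006,0,10],[-0.048,0.013,-0.006,0,10]]'
python3 -m creep '[[-0.003,0.001,0,0,10],[-0.006,0.001,0,0,10],[-0.009,0.002,0,0,10],[-0.012,0.003,0,0,10],[-0.015,0.004,0,0,10],[-0.018,0.005,0,0,10],[-0.021,0.006,0,0,10],[-0.024,0.006,0,0,10]]'
python3 - <<'E'
from h import *
for i in range(6):
    s=snap("scene",f"k{i}"); print(stem2(s))
tgt(-.09,0,.1655)
E
```

```text
clock: 11.75
tool_pos: [0.55, 0.2229, 0.1713]
orientation: [-180.0, 0.0, 178.1]
force: [-0.5, 0.4, -0.4]
opening: 0.0186
clock: 12.42
tool_pos: [0.5524, 0.2235, 0.1713]
orientation: [180.0, -0.0, 178.1]
force: [-0.2, 0.2, -0.4]
opening: 0.0187
(0.0357, 17.5)
(0.0234, 17.0)
(0.0312, 17.0)
(0.0439, 17.0)
(0.062, 17.0)
(0.0794, 17.0)
target [0.5527 0.2235 0.171 ]
t 12.72 pos [0.5523 0.2234 0.1713] rpy [180.    -0.   178.05] F [-0.   -0.28 -0.59] open 18.4 j6 -132.8
delta scaled [-0.0043  0.001   0.0026] turn 0.0001
```

```bash
python3 -m creep '[[-0.004,0.001,0,0,10],[-0.007,0.002,0,0,10],[-0.011,0.003,0,0,10],[-0.014,0.004,0,0,10],[-0.018,0.005,0,0,10],[-0.022,0.006,0,0,10],[-0.026,0.007,0,0,10],[-0.029,0.008,0,0,10]]'
python3 -m creep '[[-0.004,0.001,0,0,10],[-0.007,0.002,0,0,10],[-0.011,0.003,0,0,10],[-0.014,0.004,0,0,10],[-0.018,0.005,0,0,10],[-0.022,0.006,0,0,10],[-0.026,0.007,0,0,10],[-0.029,0.008,0,0,10]]'
python3 -m creep '[[-0.003,0.001,0,0,10],[-0.006,0.001,0,0,10],[-0.009,0.002,0,0,10],[-0.012,0.003,0,0,10],[-0.015,0.004,0,0,10],[-0.018,0.005,0,0,10],[-0.021,0.006,0,0,10],[-0.024,0.006,0,0,10]]'
python3 - <<'E'
from h import *
for i in range(6):
    s=snap("scene",f"l{i}"); print(stem2(s))
tgt(-.08,0,.1655)
E
```

```text
clock: 13.38
tool_pos: [0.5553, 0.2241, 0.1712]
orientation: [-180.0, -0.0, 178.0]
force: [-0.1, 0.2, -1.1]
opening: 0.0187
clock: 14.05
tool_pos: [0.5582, 0.2248, 0.1712]
orientation: [-180.0, -0.0, 178.0]
force: [0.2, -0.0, -0.6]
opening: 0.0185
clock: 14.72
tool_pos: [0.5606, 0.2254, 0.1713]
orientation: [180.0, 0.0, 178.1]
force: [-0.2, -1.0, -0.2]
opening: 0.0184
(0.0785, 17.0)
(0.0742, 17.0)
(0.0747, 17.5)
(0.0751, 16.5)
(0.0749, 17.5)
(0.0749, 17.5)
target [0.5625 0.2258 0.171 ]
t 15.02 pos [0.5606 0.2254 0.1713] rpy [180.    -0.   178.05] F [-0.23 -0.21 -1.43] open 18.4 j6 -132.4
delta scaled [-0.0187  0.0048  0.0026] turn 0.0001
```

```bash
python3 -m creep '[[-0.003,0.001,0,0,10],[-0.008,0.002,0,0,10],[-0.013,0.003,0,0,10],[-0.018,0.005,0,0,10],[-0.024,0.006,0,0,10],[-0.03,0.008,0,0,10],[-0.036,0.01,0,0,10],[-0.04,0.011,0,0,10]]'
python3 -m creep '[[0,0,0,0,10],[0,0,0,0,10],[0,0,0,0,10],[0,0,0,0,10],[0,0,0,0,10],[0,0,0,0,10],[0,0,0,0,10],[0,0,0,0,10]]'
python3 - <<'E'
from h import *
for i in range(3):
    s=snap("scene",f"m{i}"); print(stem2(s))
tgt(-.09,0,.1655)
E
```

```text
clock: 15.68
tool_pos: [0.5647, 0.2264, 0.1712]
orientation: [180.0, 0.0, 178.1]
force: [-0.4, 1.0, -0.7]
opening: 0.0184
clock: 16.35
tool_pos: [0.5646, 0.2263, 0.1713]
orientation: [180.0, 0.0, 178.1]
force: [-0.6, -0.9, -0.8]
opening: 0.019
(0.0977, 17.0)
(0.0977, 17.0)
(0.0978, 17.0)
target [0.5527 0.2235 0.171 ]
t 16.5 pos [0.5646 0.2263 0.1713] rpy [180.     0.   178.05] F [-0.85  0.65 -0.82] open 18.8 j6 -132.2
delta scaled [ 0.1179 -0.0319  0.0028] turn 0.0001
```

```bash
python3 -m creep '[[-0.005,0.001,0,0,10],[-0.013,0.003,0,0,10],[-0.022,0.006,0,0,10],[-0.032,0.008,0,0,10],[-0.04,0.011,0,0,10],[-0.047,0.013,0,0,10],[-0.053,0.014,0,0,10],[-0.056,0.015,0,0,10]]'
python3 -m creep '[[0,0,0,0,10],[0,0,0,0,10],[0,0,0,0,10],[0,0,0,0,10],[0,0,0,0,10],[0,0,0,0,10],[0,0,0,0,10],[0,0,0,0,10]]'
python3 - <<'E'
from h import *
for i in range(2):
    s=snap("scene",f"n{i}"); print(stem2(s))
tgt(-.09,0,.1655)
E
python3 -m creep '[[0.01,-0.003,0,0,10],[0.022,-0.006,0,0,10],[0.035,-0.009,0,0,10],[0.047,-0.012,0,0,10],[0.059,-0.016,0,0,10],[0.071,-0.019,0,0,10],[0.082,-0.022,0,0,10],[0.09,-0.024,0,0,10]]'
python3 -m creep '[[0.006,-0.002,0,0,10],[0.012,-0.003,0,0,10],[0.018,-0.005,0,0,10],[0.023,-0.006,0,0,10],[0.028,-0.008,0,0,10],[0.035,-0.01,0,0,10],[0.05,-0.013,0,0,10],[0.07,-0.02,0,0,10]]'
python3 - <<'E'
from h import *
for i in range(5):
    s=snap("scene",f"p{i}"); print(stem2(s))
tgt(-.1,0,.19)
E
```

```text
clock: 17.17
tool_pos: [0.5704, 0.2276, 0.1712]
orientation: [-180.0, -0.0, 178.1]
force: [0.5, 1.1, -0.6]
opening: 0.019
clock: 17.83
tool_pos: [0.5703, 0.2276, 0.1713]
orientation: [-180.0, -0.0, 178.1]
force: [-0.1, -0.8, -0.4]
opening: 0.0186
(0.1307, 16.5)
(0.1313, 17.0)
target [0.5527 0.2235 0.171 ]
t 17.93 pos [0.5703 0.2276 0.1713] rpy [180.    -0.   178.05] F [-0.88 -0.25 -1.28] open 18.4 j6 -131.9
delta scaled [ 0.1738 -0.047   0.0026] turn 0.0001
clock: 18.6
tool_pos: [0.5611, 0.2255, 0.1713]
orientation: [180.0, 0.0, 178.1]
force: [-0.7, 0.5, -0.9]
opening: 0.0187
clock: 19.27
tool_pos: [0.5541, 0.2238, 0.1712]
orientation: [-180.0, -0.0, 178.1]
force: [0.2, 0.1, -1.4]
opening: 0.0189
(0.0736, 17.0)
(0.075, 17.5)
(0.0756, 17.0)
(0.0756, 17.0)
(0.0739, 17.0)
target [0.543  0.2213 0.1955]
t 19.52 pos [0.5541 0.2238 0.1713] rpy [180.     0.   178.06] F [-0.12 -0.67 -1.59] open 18.6 j6 -132.7
delta scaled [ 0.1104 -0.0289 -0.2419] turn 0.0001
```

Run:
```python
from ov import *
b=[((-.045,.045,-.035,.035,-.155,-.145),(0,0,255)),((-.035,.035,-.03,.03,-.145,-.1),(0,255,0))]
overlay("g0","side",[.5137,.2124,.2052],178.02,b,(195,115),(60,60),12,"pics/o1.png")
s=load("g0_side"); T=np.array([.5137,.2124,.2052]); R=Ro.from_euler('xyz',[180,0,178.02],degrees=True).as_matrix()
```

```text
(no output)
```

View pics/o1.png

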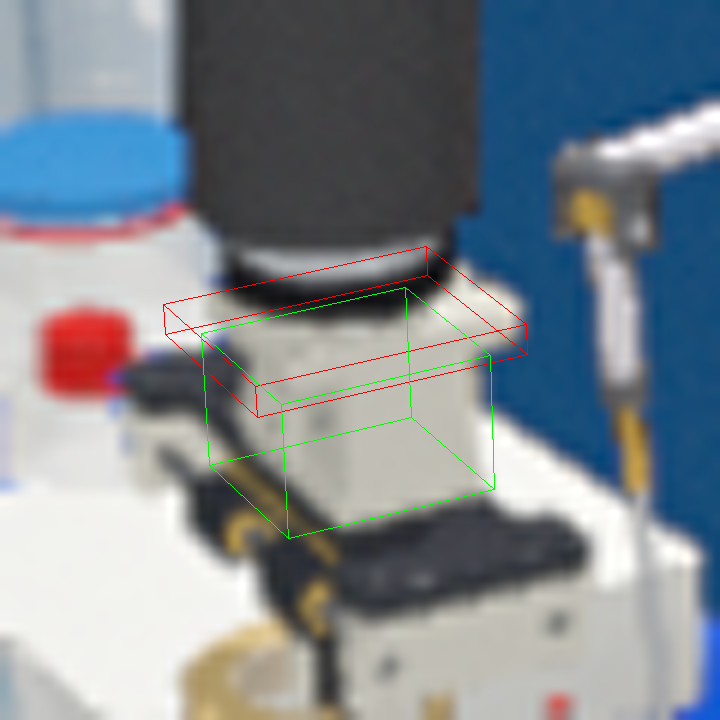

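```bash
python3 -m creep '[[0.01,0,-0.04,0,10],[0.01,0,-0.09,0,10],[0.01,0,-0.14,0,10],[0.01,0,-0.19,0,10],[0.01,0,-0.23,0,10],[0,0,-0.24,0,10],[-0.05,0.01,-0.24,0,10],[-0.1,0.02,-0.24,0,10]]'
python3 - <<'E'
from h import *
s=snap("scene","q0"); print(stem2(s))
tgt(-.05,0,.19)
E
```

```text
clock: 20.18
tool_pos: [0.5645, 0.2255, 0.1954]
orientation: [180.0, 0.0, 178.1]
force: [-0.9, -0.7, -1.6]
opening: 0.0185
(0.0755, 17.0)
target [0.5917 0.2325 0.1955]
t 20.23 pos [0.5654 0.2257 0.195 ] rpy [-1.7999e+02  1.0000e-02  1.7806e+02] F [2.1  0.05 0.35] open 18.8 j6 -132.1
delta scaled [-0.2607  0.0777 -0.0045] turn 0.0001
```

```bash
python3 -m creep '[[-0.03,0.01,0,0,10],[-0.07,0.02,0,0,10],[-0.11,0.03,0,0,10],[-0.15,0.045,0,0,10],[-0.19,0.055,0,0,10],[-0.22,0.065,0,0,10],[-0.25,0.075,0,0,10],[-0.26,0.078,0,0,10]]'
python3 - <<'E'
from h import *
from plant import ctrl
s=snap("scene","r0"); print(stem2(s,z=.145)); crop(s,(150,160,250,280),5,"r1")
o=ctrl.get_obs(); w=snap("wrist","r0"); print(toolfit(w,o["tool_pos"],o["orientation"],(240,155,405,232))[:2])
d=snap("side","r0"); crop(d,(210,110,300,210),7,"r2")
tgt(-.05,0,.167)
E
```

```text
clock: 20.9
tool_pos: [0.5909, 0.2325, 0.1951]
orientation: [-180.0, -0.0, 178.0]
force: [0.1, 0.3, -1.6]
opening: 0.0185
(-0.0521, 57.0)
(array([-0.00048678,  0.03455286,  0.01109629,  0.01794851]), np.float64(0.658487472076615))
target [0.5917 0.2325 0.1725]
t 21.05 pos [0.5904 0.2323 0.1952] rpy [-1.8000e+02 -1.0000e-02  1.7804e+02] F [-1.39  0.78 -0.64] open 18.5 j6 -131.0
delta scaled [-0.0129  0.0031  0.2268] turn 0.0
```

View pics/r1.png

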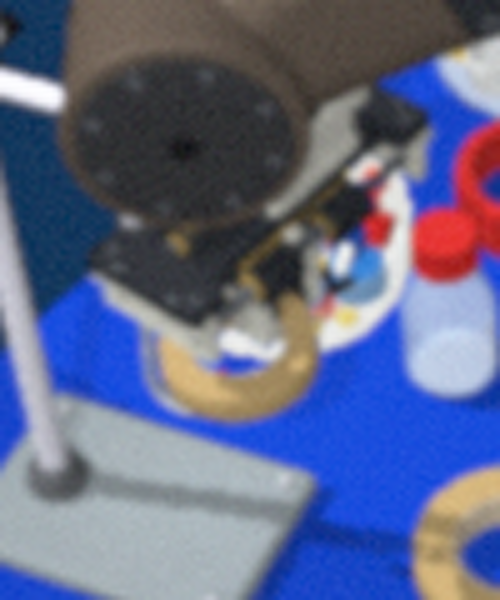

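View pics/r2.png

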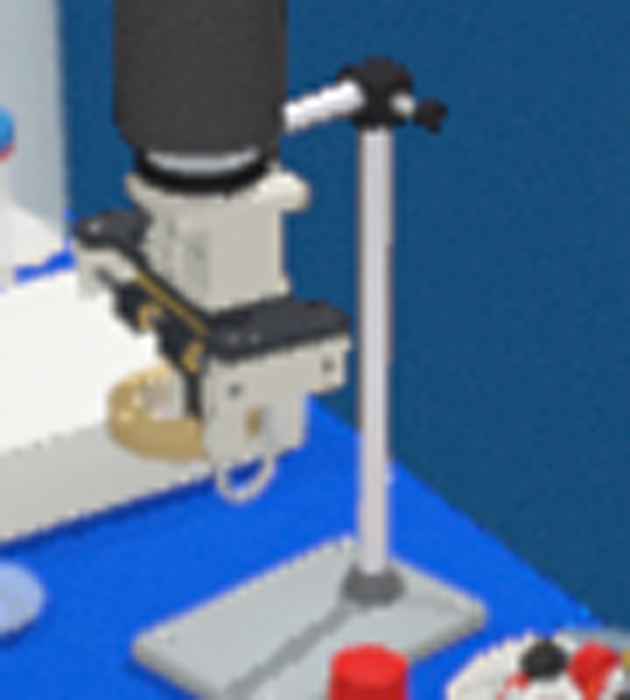

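View pics/r0_wrist.png

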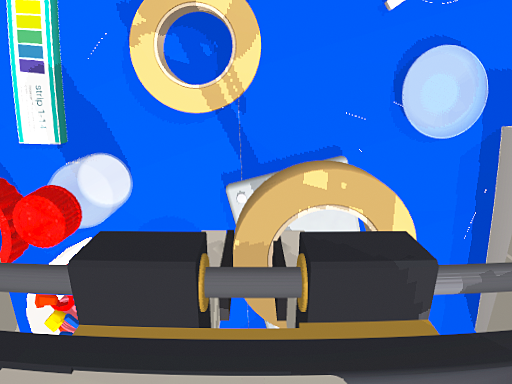

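Run:
```python
from h import *
d=load("r0_side"); s=load("r0_scene")
un=lambda P,o,f:(np.array(P)+.5)/f-.5+np.array(o)
print((onplane(d,un([(240,492),(272,462),(220,468)],(210,110),7))*1e3).round(1).tolist())
print((onplane(s,un([(150,345),(155,380)],(150,160),5))*1e3).round(1).tolist())
f=.075
for p in ((-20,-.2107*1e3),(0,-180),(-40.4,-190)): print(p, p[0]*np.cos(f)-p[1]*np.sin(f), 340+p[0]*np.sin(f)+p[1]*np.cos(f))
```

```text
[[-10.7, 0.0, 131.4], [15.6, 0.0, 141.7], [-26.0, 0.0, 153.6]]
[[10.6, 0.0, 178.8], [11.9, 0.0, 148.2]]
(-20, -210.7) -4.15608703987734 128.39372187830307
(0, -180) 13.487347309093622 160.50601273980266
(-40.4, -190) -26.04978386991214 147.5069643848618
```

```bash
python3 -m creep '[[-0.004,0.001,0.02,0,10],[-0.008,0.002,0.05,0,10],[-0.01,0.003,0.08,0,10],[-0.01,0.003,0.11,0,10],[-0.01,0.003,0.15,0,10],[-0.01,0.003,0.19,0,10],[-0.01,0.003,0.22,0,10],[-0.01,0.003,0.227,0,10]]'
python3 - <<'E'
from h import *
s=snap("scene","t0"); print(stem2(s,z=.158,lo=-.004)); crop(s,(160,200,230,260),9,"t1")
tgt(-.06,0,.167)
E
```

```text
clock: 21.72
tool_pos: [0.5911, 0.2324, 0.1716]
orientation: [-180.0, -0.1, 178.0]
force: [-0.6, -1.7, -0.9]
opening: 0.0188
(0.0327, 26.5)
target [0.582  0.2303 0.1725]
t 21.77 pos [0.5912 0.2324 0.1719] rpy [-1.7997e+02 -4.0000e-02  1.7805e+02] F [ 0.15 -0.22 -0.48] open 18.5 j6 -131.0
delta scaled [ 0.0917 -0.0247 -0.0061] turn 0.0001
```

View pics/t1.png

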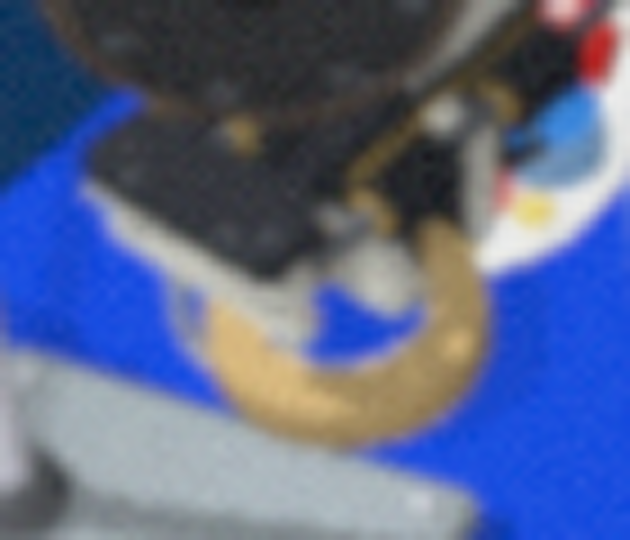

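```bash
python3 -m creep '[[0.005,-0.001,0,0,10],[0.012,-0.003,0,0,10],[0.019,-0.005,0,0,10],[0.026,-0.007,0,0,10],[0.033,-0.009,0,0,10],[0.04,-0.011,0,0,10],[0.046,-0.012,0,0,10],[0.052,-0.014,0,0,10]]'
python3 -m creep '[[0.006,-0.002,0,0,10],[0.013,-0.003,0,0,10],[0.02,-0.005,0,0,10],[0.027,-0.007,0,0,10],[0.034,-0.009,0,0,10],[0.041,-0.011,0,0,10],[0.047,-0.013,0,0,10],[0.05,-0.013,0,0,10]]'
python3 - <<'E'
from h import *
for i in range(3):
    s=snap("scene",f"u{i}"); print(stem2(s,z=.158,lo=-.014),stem2(s,z=.15,lo=-.014))
crop(s,(160,200,230,260),9,"u1")
tgt(-.06,0,.167)
E
```

```text
clock: 22.43
tool_pos: [0.5862, 0.2314, 0.1726]
orientation: [180.0, 0.0, 178.0]
force: [0.7, -0.6, -0.7]
opening: 0.0182
clock: 23.1
tool_pos: [0.5811, 0.2302, 0.1726]
orientation: [180.0, 0.0, 178.1]
force: [0.0, 0.6, -0.9]
opening: 0.0185
(-0.0117, 31.5) (-0.0115, 32.0)
(-0.0114, 31.5) (-0.0119, 31.5)
(-0.0119, 31.5) (-0.0119, 31.5)
target [0.582  0.2303 0.1725]
t 23.25 pos [0.5812 0.2302 0.1726] rpy [-180.      0.    178.06] F [ 0.23  0.31 -0.54] open 18.5 j6 -131.4
delta scaled [-0.0079  0.0007  0.0009] turn 0.0001
```

View pics/u1.png

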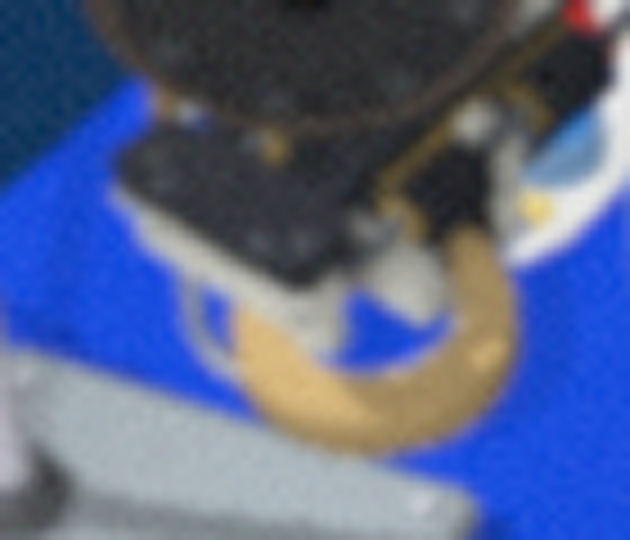

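Run:
```python
from h import *
un=lambda P,o,f:(np.array(P)+.5)/f-.5+np.array(o)
for n,P in (("t0",[(180,305),(190,340)]),("u2",[(190,300),(200,335)])):
    s=load(n+"_scene"); q=onplane(s,un(P,(160,200),9)); print((q*1e3).round(1).tolist(), np.arctan2(q[:,0],.34-q[:,2]))
```

```text
[[14.1, 0.0, 156.7], [12.9, -0.0, 140.2]] [0.07673188 0.06440162]
[[9.8, 0.0, 160.8], [8.6, 0.0, 144.4]] [0.05481348 0.04390295]
```

```bash
python3 -m creep '[[-0.003,0.001,0.015,0,10],[-0.008,0.002,0.035,0,10],[-0.015,0.004,0.06,0,10],[-0.022,0.006,0.085,0,10],[-0.03,0.008,0.11,0,10],[-0.038,0.01,0.135,0,10],[-0.045,0.012,0.155,0,10],[-0.048,0.013,0.17,0,10]]'
python3 - <<'E'
from h import *
s=snap("scene","v0"); crop(s,(160,200,230,260),9,"v1"); d=snap("side","v0"); crop(d,(210,130,280,200),9,"v2")
tgt(-.049,0,.142)
E
```

```text
clock: 23.92
tool_pos: [0.586, 0.2314, 0.1551]
orientation: [-180.0, -0.0, 178.0]
force: [0.7, 0.8, -0.8]
opening: 0.0183
target [0.5927 0.2328 0.1475]
t 24.02 pos [0.5859 0.2313 0.1551] rpy [-1.7998e+02 -3.0000e-02  1.7805e+02] F [ 0.12 -0.11 -0.72] open 18.8 j6 -131.2
delta scaled [-0.0676  0.0172  0.0759] turn 0.0
```

View pics/v1.png

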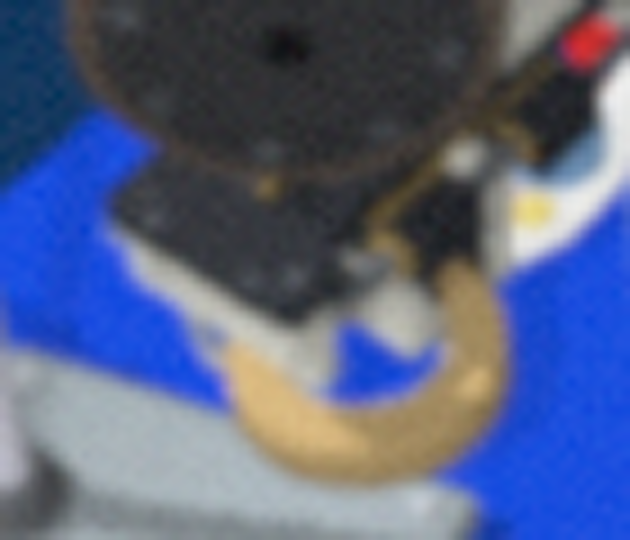

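View pics/v2.png

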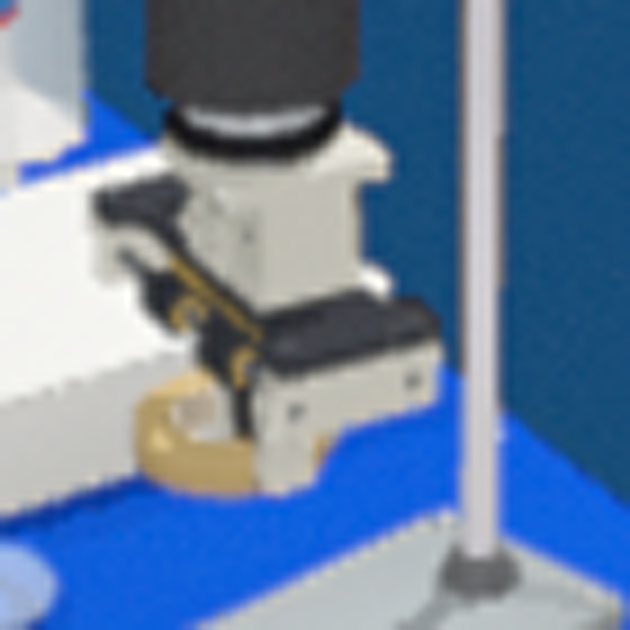

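```bash
python3 -m creep '[[-0.009,0.002,0.01,0,10],[-0.018,0.005,0.02,0,10],[-0.027,0.007,0.03,0,10],[-0.036,0.009,0.04,0,10],[-0.045,0.012,0.05,0,10],[-0.054,0.014,0.06,0,10],[-0.062,0.016,0.069,0,10],[-0.067,0.017,0.075,0,10]]'
cat >> h.py <<'E'
def favg(n=6):
    from plant import ctrl,snapshot
    F=[]
    for i in range(n): F.append(ctrl.get_obs()["force"]); snapshot("wrist") if i<n-1 else None
    F=np.array(F); print("F avg",F.mean(0).round(2),"sd",F.std(0).round(2))
E
python3 - <<'E'
from h import *
favg(6); tgt(-.0485,0,.135)
E
```

```text
clock: 24.68
tool_pos: [0.5929, 0.2329, 0.1479]
orientation: [-180.0, -0.0, 178.0]
force: [0.7, 0.2, -1.1]
opening: 0.0184
F avg [ 0.19 -0.03 -0.85] sd [0.35 0.35 0.4 ]
target [0.5932 0.2329 0.1405]
t 24.93 pos [0.5928 0.2329 0.1481] rpy [180.     0.   178.05] F [-0.08 -0.72 -0.53] open 18.6 j6 -130.9
delta scaled [-0.004   0.0002  0.0758] turn 0.0001
```

```bash
python3 -m creep '[[0,0,0.005,0,10],[0,0,0.01,0,10],[0,0,0.015,0,10],[0,0,0.02,0,10],[0,0,0.025,0,10],[0,0,0.03,0,10],[0,0,0.035,0,10],[0,0,0.04,0,10]]'
python3 - <<'E'
from h import *
favg(4); tgt(-.0485,0,.135)
E
python3 -m creep '[[0,0,0.003,0,10],[0,0,0.006,0,10],[0,0,0.009,0,10],[0,0,0.012,0,10],[0,0,0.015,0,10],[0,0,0.018,0,10],[0,0,0.021,0,10],[0,0,0.024,0,10]]'
python3 - <<'E'
from h import *
favg(5); tgt(-.0485,0,.135)
E
```

```text
clock: 25.6
tool_pos: [0.5927, 0.2329, 0.144]
orientation: [-180.0, -0.0, 178.1]
force: [0.2, 0.8, -1.2]
opening: 0.0187
F avg [ 0.14  0.15 -0.85] sd [0.39 0.39 0.23]
target [0.5932 0.2329 0.1405]
t 25.75 pos [0.5927 0.2328 0.144 ] rpy [-1.8000e+02 -1.0000e-02  1.7805e+02] F [ 0.34  0.2  -0.78] open 18.4 j6 -130.9
delta scaled [-0.0043  0.0006  0.035 ] turn 0.0001
clock: 26.42
tool_pos: [0.5928, 0.2329, 0.1416]
orientation: [180.0, 0.0, 178.1]
force: [-0.7, 0.5, -0.2]
opening: 0.0185
F avg [-0.72 -0.03 -0.68] sd [0.3  0.45 0.4 ]
target [0.5932 0.2329 0.1405]
t 26.62 pos [0.5928 0.2329 0.1417] rpy [180.     0.   178.05] F [-1.06  0.03 -0.93] open 18.3 j6 -130.9
delta scaled [-0.0038  0.0002  0.0118] turn 0.0001
```

```bash
python3 -m creep '[[0,0,0.001,0,10],[0,0,0.002,0,10],[0,0,0.004,0,10],[0,0,0.006,0,10],[0,0,0.008,0,10],[0,0,0.01,0,10],[0,0,0.01,0,10],[0,0,0.01,0,10]]'
python3 - <<'E'
from h import *
favg(5); tgt(-.0485,0,.135)
s=snap("scene","w0"); crop(s,(160,170,230,260),8,"w1"); d=snap("side","w0"); crop(d,(210,100,280,200),8,"w2")
E
```

```text
clock: 27.28
tool_pos: [0.5928, 0.2329, 0.1407]
orientation: [180.0, 0.0, 178.1]
force: [0.3, 0.9, 0.2]
opening: 0.0187
F avg [-0.02  0.22  0.06] sd [0.35 0.72 0.32]
target [0.5932 0.2329 0.1405]
t 27.48 pos [0.5928 0.2328 0.1407] rpy [-180.     -0.    178.05] F [-0.05 -0.33 -0.24] open 18.6 j6 -130.9
delta scaled [-0.0041  0.0007  0.0016] turn 0.0001
```

View pics/w1.png

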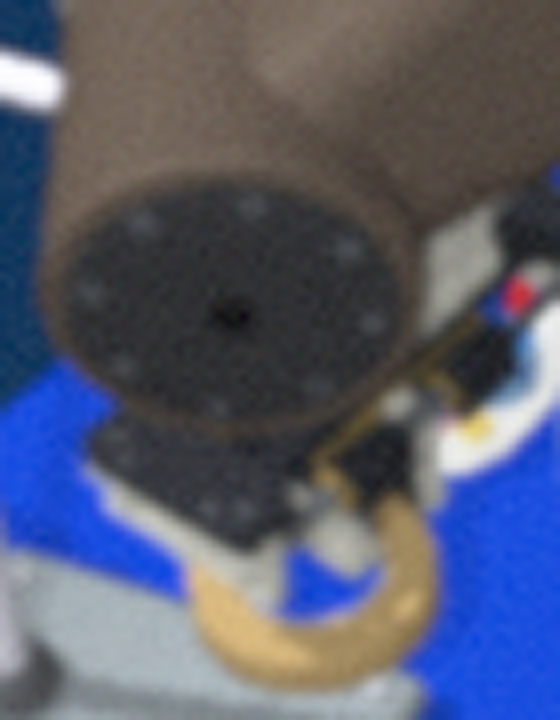

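View pics/w2.png

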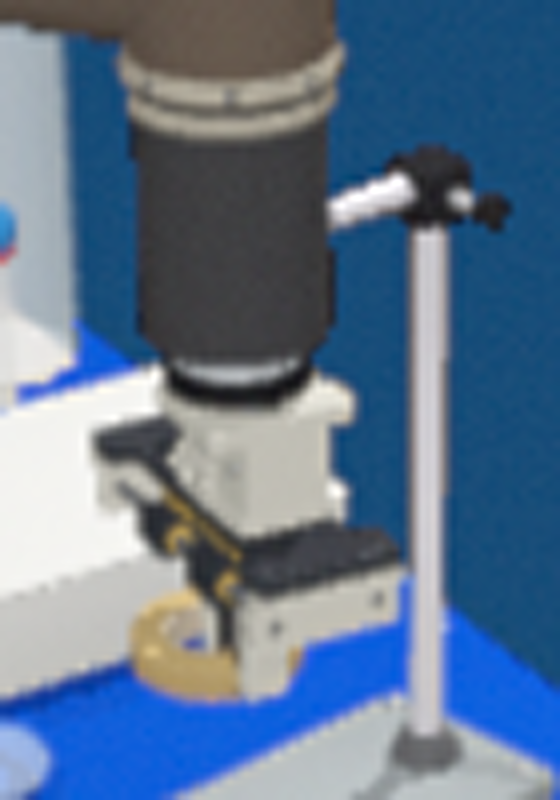

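```bash
python3 -m creep '[[0,0,0.001,0,10],[0,0,0.003,0,10],[0,0,0.005,0,10],[0,0,0.007,0,10],[0,0,0.009,0,10],[0,0,0.011,0,10],[0,0,0.012,0,10],[0,0,0.012,0,10]]'
python3 - <<'E'
from h import *
favg(5); tgt(-.0485,0,.132)
E
```

```text
clock: 28.25
tool_pos: [0.5929, 0.2329, 0.1396]
orientation: [180.0, 0.0, 178.1]
force: [1.1, -1.1, 1.7]
opening: 0.0187
F avg [ 0.58 -0.47  1.11] sd [0.56 0.44 0.43]
target [0.5932 0.2329 0.1375]
t 28.45 pos [0.5928 0.2329 0.1395] rpy [1.7999e+02 1.0000e-02 1.7805e+02] F [ 0.05 -0.49  0.86] open 18.5 j6 -130.9
delta scaled [-0.0036  0.0001  0.0202] turn 0.0001
```

```bash
python3 -m creep '[[0,0,0.002,0,10],[0,0,0.004,0,10],[0,0,0.006,0,10],[0,0,0.009,0,10],[0,0,0.011,0,10],[0,0,0.013,0,10],[0,0,0.013,0,10],[0,0,0.013,0,10]]'
python3 - <<'E'
from h import *
favg(5); tgt(-.0485,0,.132)
E
```

```text
clock: 29.12
tool_pos: [0.5929, 0.2329, 0.1382]
orientation: [180.0, 0.0, 178.1]
force: [-0.4, -0.3, 1.9]
opening: 0.0187
F avg [0.25 0.07 2.16] sd [0.44 0.2  0.27]
target [0.5932 0.2329 0.1375]
t 29.32 pos [0.5928 0.2329 0.1382] rpy [179.99   0.   178.05] F [0.3  0.32 2.09] open 18.7 j6 -130.9
delta scaled [-0.0038  0.0001  0.0071] turn 0.0001
```

```bash
python3 -m creep '[[0,0,0.003,0,10],[0,0,0.006,0,10],[0,0,0.009,0,10],[0,0,0.012,0,10],[0,0,0.015,0,10],[0,0,0.018,0,10],[0,0,0.018,0,10],[0,0,0.018,0,10]]'
python3 - <<'E'
from h import *
favg(4); tgt(-.0485,0,.132)
E
```

```text
clock: 29.98
tool_pos: [0.5925, 0.2327, 0.1361]
orientation: [-180.0, -0.0, 178.0]
force: [0.1, 0.7, 1.2]
opening: 0.0187
F avg [0.28 0.51 1.87] sd [0.41 0.48 0.63]
target [0.5932 0.2329 0.1375]
t 30.13 pos [0.5927 0.2328 0.1362] rpy [-1.7999e+02 -2.0000e-02  1.7805e+02] F [0.8  0.01 1.23] open 18.6 j6 -130.9
delta scaled [-0.0052  0.0012 -0.0129] turn 0.0
```

Run:
```python
from h import *
from plant import ctrl
o=ctrl.get_obs(); w=snap("wrist","x0"); print(toolfit(w,o["tool_pos"],o["orientation"],(240,140,405,232))[:2])
d=snap("side","x0"); crop(d,(210,150,270,200),11,"x2"); favg(3)
```

```text
(array([-0.00065852,  0.03438127,  0.05071001,  0.02847988]), np.float64(0.38284679700709373))
F avg [0.57 0.08 1.32] sd [0.78 0.54 0.38]
```

View pics/x0_wrist.png

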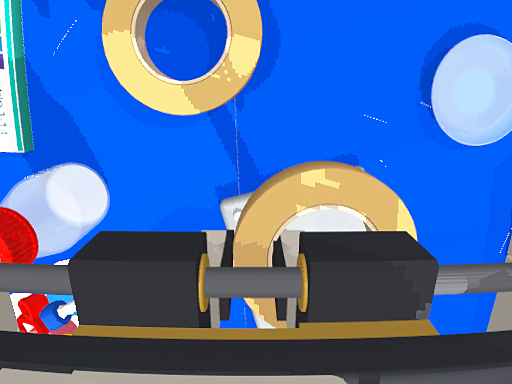

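View pics/x2.png

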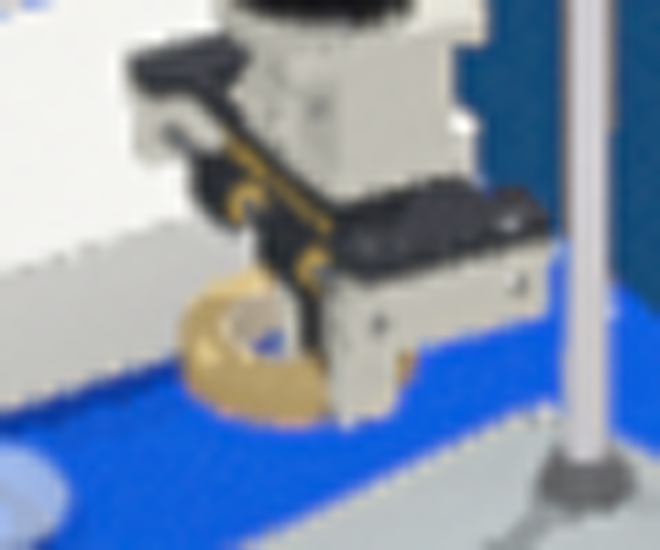

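```bash
python3 -m creep '[[0,0,0.004,0,10],[0,0,0.008,0,10],[0,0,0.012,0,10],[0,0,0.016,0,10],[0,0,0.02,0,10],[0,0,0.02,0,10],[0,0,0.02,0,10],[0,0,0.02,0,10]]'
python3 - <<'E'
from h import *
favg(4); tgt(-.0485,0,.132)
E
```

```text
clock: 31.0
tool_pos: [0.5929, 0.2329, 0.1345]
orientation: [180.0, 0.0, 178.1]
force: [1.0, 0.2, 4.1]
opening: 0.0186
F avg [ 1.11 -0.1   3.34] sd [0.46 0.17 0.49]
target [0.5932 0.2329 0.1375]
t 31.15 pos [0.5928 0.2329 0.1345] rpy [1.7999e+02 1.0000e-02 1.7805e+02] F [ 0.79 -0.28  3.16] open 18.8 j6 -130.9
delta scaled [-0.0035  0.0002 -0.0305] turn 0.0001
```

```bash
python3 -m creep '[[0,0,0.004,0,10],[0,0,0.007,0,10],[0,0,0.008,0,10],[0,0,0.009,0,10],[0,0,0.01,0,10],[0,0,0.01,0,10],[0,0,0.01,0,10],[0,0,0.01,0,10]]'
python3 - <<'E'
from h import *
favg(5); tgt(-.0485,0,.132)
E
```

```text
clock: 31.82
tool_pos: [0.5928, 0.2329, 0.1334]
orientation: [180.0, 0.0, 178.0]
force: [0.6, -0.5, 2.9]
opening: 0.0182
F avg [ 0.34 -0.39  3.47] sd [0.38 0.43 0.65]
target [0.5932 0.2329 0.1375]
t 32.02 pos [0.5928 0.2328 0.1334] rpy [180.     0.   178.05] F [ 0.81 -0.15  4.63] open 18.9 j6 -130.9
delta scaled [-0.004   0.0006 -0.0411] turn 0.0001
```

```bash
python3 -m creep '[[0,0,0.004,0,10],[0,0,0.007,0,10],[0,0,0.009,0,10],[0,0,0.01,0,10],[0,0,0.011,0,10],[0,0,0.012,0,10],[0,0,0.012,0,10],[0,0,0.012,0,10]]'
python3 - <<'E'
from h import *
favg(5); tgt(-.0485,0,.132)
from plant import ctrl
o=ctrl.get_obs(); w=snap("wrist","y0"); print(toolfit(w,o["tool_pos"],o["orientation"],(240,130,405,232))[:2])
E
```

```text
clock: 32.68
tool_pos: [0.5928, 0.2328, 0.1322]
orientation: [-180.0, 0.0, 178.1]
force: [0.7, -0.4, 3.0]
opening: 0.0183
F avg [ 1.02 -0.29  3.95] sd [0.36 0.39 0.65]
target [0.5932 0.2329 0.1375]
t 32.88 pos [0.5928 0.2328 0.1322] rpy [-180.     -0.    178.05] F [0.54 0.3  3.53] open 19.1 j6 -130.9
delta scaled [-0.0041  0.0005 -0.0535] turn 0.0001
(array([-0.00129923,  0.03489843,  0.03905707, -0.01067529]), np.float64(0.42743434793674745))
```

Run:
```python
from h import *
from plant import ctrl
o=ctrl.get_obs()
for tag,tp in (("e",None),("y0",o["tool_pos"])):
    w=load(tag+"_wrist")
    if tp is None: tp=np.array([.5099,-.2828,.107]); rp=[180,0,110.42]
    else: rp=o["orientation"]
    for dz in (.0055,.0025,0,-.0025,-.005): print(tag,dz,toolfit(w,tp,rp,(240,130,405,232),dz=dz)[:2])
d=snap("side","z0"); crop(d,(215,165,265,195),14,"z2"); s=snap("scene","z0"); crop(s,(165,215,215,255),14,"z1")
```

```text
e 0.0055 (array([-0.00063621,  0.03489211, -0.01422524, -0.00087478]), np.float64(0.2126647319039064))
e 0.0025 (array([-0.0004637 ,  0.03495057, -0.09719194, -0.0434162 ]), np.float64(0.2601547023704066))
e 0 (array([-0.00015236,  0.03472822, -0.13879178, -0.06116344]), np.float64(0.3154781409371752))
e -0.0025 (array([ 0.00027796,  0.03435494, -0.15369583, -0.05669728]), np.float64(0.42395631606457596))
e -0.005 (array([ 0.00069851,  0.03393994, -0.16760706, -0.05418445]), np.float64(0.5690539113810562))
y0 0.0055 (array([-0.00126961,  0.0348645 ,  0.03924287, -0.01041075]), np.float64(0.42669732508319186))
y0 0.0025 (array([-0.00091881,  0.03487611, -0.02132243, -0.02672876]), np.float64(0.4039600852389016))
y0 0 (array([-0.00069629,  0.03489161, -0.08773686, -0.05599315]), np.float64(0.42428049875315776))
y0 -0.0025 (array([-0.00031322,  0.03463514, -0.12181096, -0.06380545]), np.float64(0.47191630198160567))
y0 -0.005 (array([ 0.00017376,  0.03430505, -0.14372784, -0.05261151]), np.float64(0.5525068592683772))
```

View pics/z2.png

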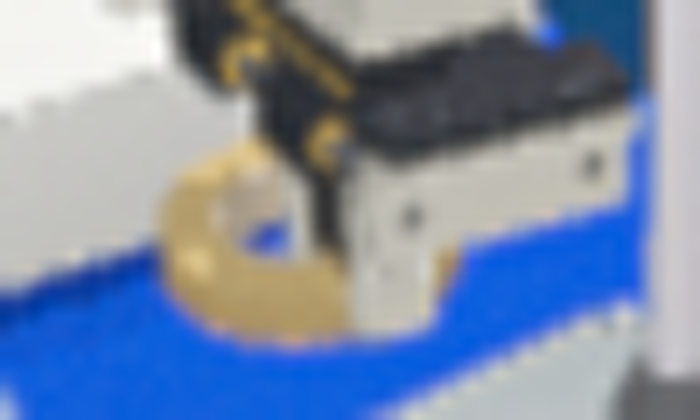

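View pics/z1.png

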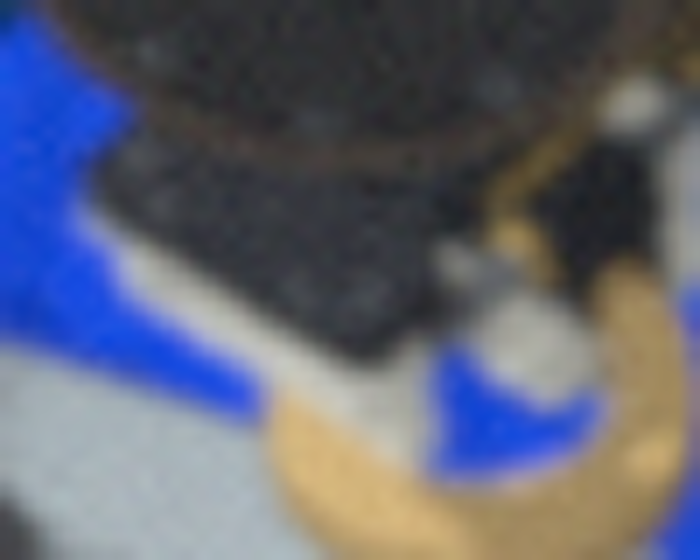

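View pics/y0_wrist.png

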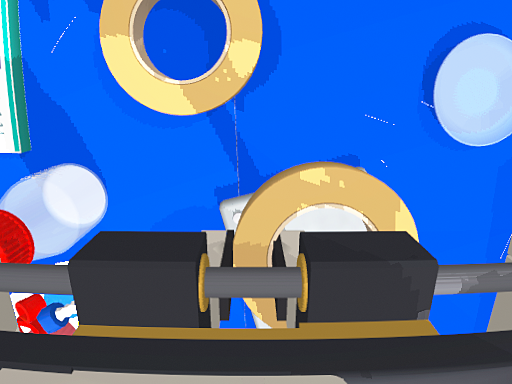

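```bash
python3 -m creep '[[0,0,-0.005,0,10],[0,0,-0.01,0,10],[-0.006,0.002,-0.015,0,10],[-0.013,0.003,-0.02,0,10],[-0.02,0.005,-0.022,0,10],[-0.027,0.007,-0.022,0,10],[-0.034,0.009,-0.022,0,10],[-0.039,0.01,-0.022,0,10]]'
python3 - <<'E'
from h import *
favg(5); tgt(-.045,0,.132)
E
```

```text
clock: 33.7
tool_pos: [0.5958, 0.2334, 0.134]
orientation: [-180.0, -0.1, 178.1]
force: [-8.8, -1.4, 4.1]
opening: 0.0186
F avg [-5.56 -1.83  2.82] sd [1.7  0.53 0.96]
target [0.5966 0.2337 0.1375]
t 33.9 pos [0.5958 0.2334 0.134 ] rpy [-1.7997e+02 -9.0000e-02  1.7805e+02] F [-3.89 -1.4   1.46] open 18.5 j6 -130.7
delta scaled [-0.0078  0.0029 -0.0346] turn 0.0001
```

```bash
python3 -m creep '[[0.01,-0.003,0,0,10],[0.02,-0.005,0,0,10],[0.03,-0.008,0,0,10],[0.04,-0.01,0,0,10],[0.044,-0.011,0,0,10],[0.044,-0.011,0,0,10],[0.044,-0.011,0,0,10],[0.044,-0.011,0,0,10]]'
python3 - <<'E'
from h import *
favg(5); tgt(-.045,0,.132)
E
```

```text
clock: 34.57
tool_pos: [0.5923, 0.2328, 0.1344]
orientation: [180.0, 0.0, 178.1]
force: [-0.5, -0.2, 1.1]
opening: 0.0184
F avg [ 0.39 -0.64  1.55] sd [0.68 0.37 0.44]
target [0.5966 0.2337 0.1375]
t 34.77 pos [0.5923 0.2327 0.1344] rpy [180.     0.   178.05] F [-0.08 -0.3   1.11] open 18.5 j6 -130.9
delta scaled [-0.0424  0.0107 -0.0314] turn 0.0
```

```bash
python3 -m creep '[[0,0,-0.003,0,10],[0,0,-0.006,0,10],[0,0,-0.009,0,10],[0,0,-0.012,0,10],[0,0,-0.012,0,12],[0,0,-0.012,0,16],[0,0,-0.012,0,18],[0,0,-0.012,0,18.2]]'
python3 - <<'E'
from h import *
favg(3)
E
python3 -m creep '[[0,0,0,0,18.6],[0,0,0,0,19],[0,0,0,0,19.4],[0,0,0,0,20],[0,0,0,0,21],[0,0,0,0,22],[0,0,0,0,24],[0,0,0,0,26]]'
python3 - <<'E'
from h import *
s=snap("scene","A0"); crop(s,(150,180,230,280),7,"A1"); d=snap("side","A0"); crop(d,(210,140,290,220),8,"A2"); plan(.59,.23,.2,178)
E
```

```text
clock: 35.43
tool_pos: [0.5922, 0.2328, 0.1355]
orientation: [-180.0, -0.0, 178.0]
force: [0.9, -0.7, -0.7]
opening: 0.0185
F avg [ 0.91 -0.39  0.24] sd [0.17 0.32 0.65]
clock: 36.2
tool_pos: [0.5922, 0.2328, 0.1356]
orientation: [-180.0, -0.0, 178.1]
force: [0.3, -0.0, -0.2]
opening: 0.0252
t 36.3 pos [0.5923 0.2328 0.1356] rpy [1.8000e+02 1.0000e-02 1.7805e+02] F [-0.03 -0.41  0.39] open 25.6 j6 -130.9
delta scaled [ 0.0219 -0.0285 -0.6436] turn 0.0003
```

View pics/A1.png

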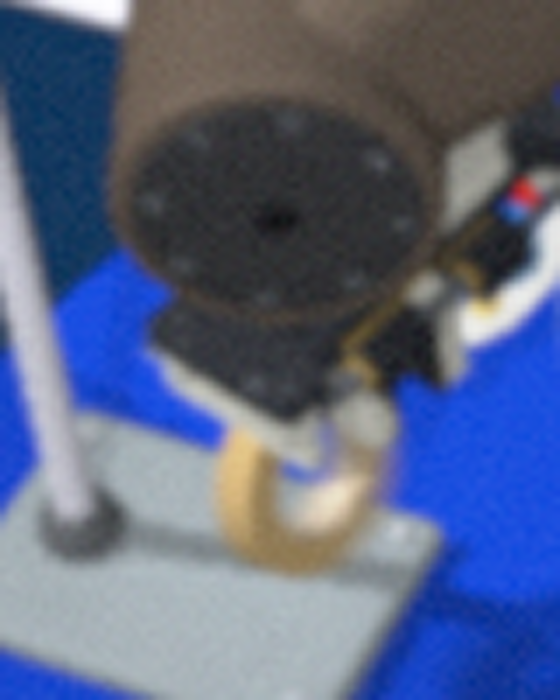

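View pics/A2.png

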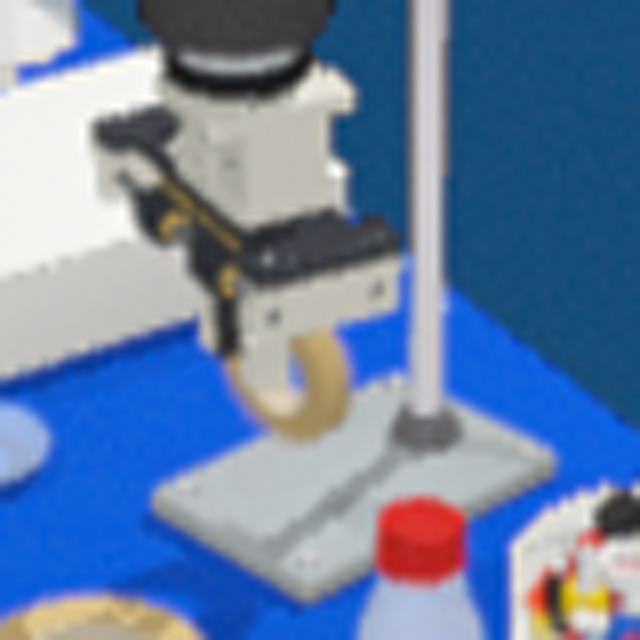

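```bash
python3 -m creep '[[0,0,-0.02,0,30],[0,0,-0.05,0,34],[0,0,-0.09,0,38],[0,0,-0.14,0,40],[0,0,-0.2,0,40],[0,0,-0.27,0,40],[0,0,-0.35,0,40],[0,0,-0.43,0,40]]'
python3 - <<'E'
from h import *
s=snap("scene","B0"); crop(s,(150,160,230,270),7,"B1"); d=snap("side","B0"); crop(d,(210,120,290,220),7,"B2"); plan(.59,.23,.2,178)
E
```

```text
clock: 36.97
tool_pos: [0.5924, 0.2329, 0.1797]
orientation: [180.0, 0.0, 178.1]
force: [-0.0, -0.3, 0.1]
opening: 0.0398
t 37.07 pos [0.5932 0.2333 0.1808] rpy [1.7990e+02 1.6000e-01 1.7806e+02] F [-0.6   0.91  0.28] open 39.8 j6 -130.9
delta scaled [ 0.0304 -0.0334 -0.1925] turn 0.0004
```

View pics/B1.png

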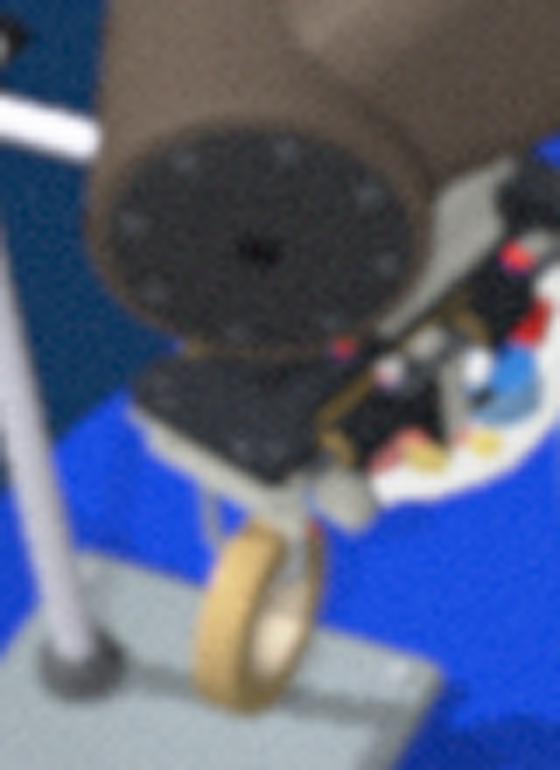

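View pics/B2.png

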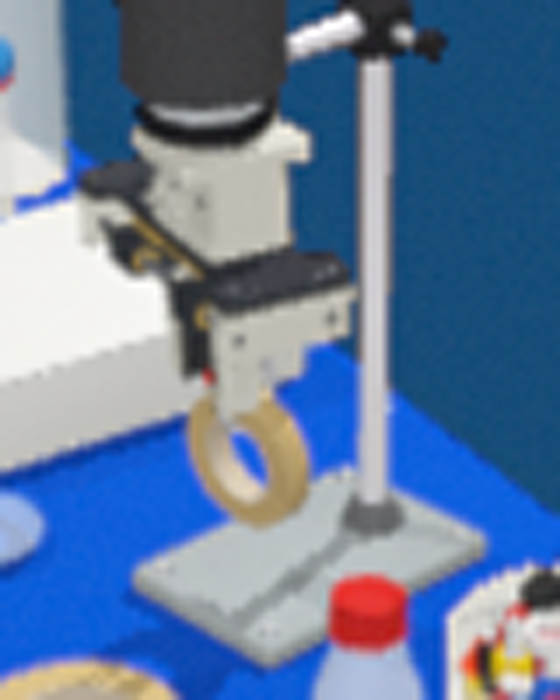

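```bash
python3 -m creep '[[0,0,-0.05,0,40],[0,0,-0.12,0,40],[0,0,-0.19,0,40],[0.03,-0.01,-0.24,0,40],[0.1,-0.02,-0.26,0,40],[0.2,-0.05,-0.26,0,40],[0.32,-0.08,-0.26,0,40],[0.45,-0.11,-0.26,0,40]]'
python3 -m creep '[[0.12,-0.03,0,0,40],[0.25,-0.06,0,0,40],[0.38,-0.1,0,0,40],[0.5,-0.13,0,0,40],[0.62,-0.16,0,0,40],[0.7,-0.18,0,0,40],[0.76,-0.2,0,0,40],[0.8,-0.2,0,0,40]]'
python3 - <<'E'
from h import *
for i in range(8):
    s=snap("scene",f"C{i}"); b=ball(s); print(b and (round(b[1],4),round(b[2],4)))
crop(s,(150,160,250,280),5,"C1"); d=snap("side","C0"); crop(d,(210,120,290,220),7,"C2"); plan(.5,.2,.2,178)
E
```

```text
clock: 37.73
tool_pos: [0.5455, 0.2228, 0.2041]
orientation: [-180.0, -0.0, 178.0]
force: [-0.6, 0.4, 0.0]
opening: 0.04
clock: 38.4
tool_pos: [0.4655, 0.2058, 0.2048]
orientation: [180.0, 0.0, 178.1]
force: [0.3, -0.3, 0.9]
opening: 0.0401
(np.float64(0.1726), np.float64(0.0796))
(np.float64(0.1724), np.float64(0.0765))
(np.float64(0.1721), np.float64(0.0735))
(np.float64(0.1719), np.float64(0.0718))
(np.float64(0.1719), np.float64(0.0713))
(np.float64(0.172), np.float64(0.072))
(np.float64(0.172), np.float64(0.0737))
(np.float64(0.1722), np.float64(0.0745))
t 38.85 pos [0.4665 0.206  0.2043] rpy [-1.7998e+02 -2.0000e-02  1.7803e+02] F [0.34 0.15 0.21] open 40.0 j6 -137.9
delta scaled [-0.3366 -0.0489  0.0431] turn 0.0002
```

View pics/C1.png

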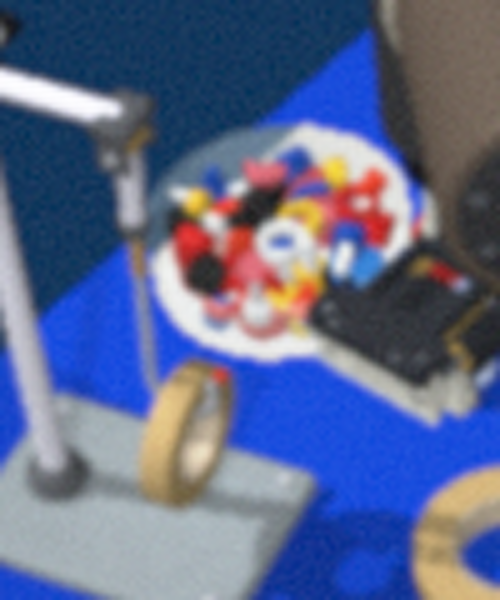

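View pics/C2.png

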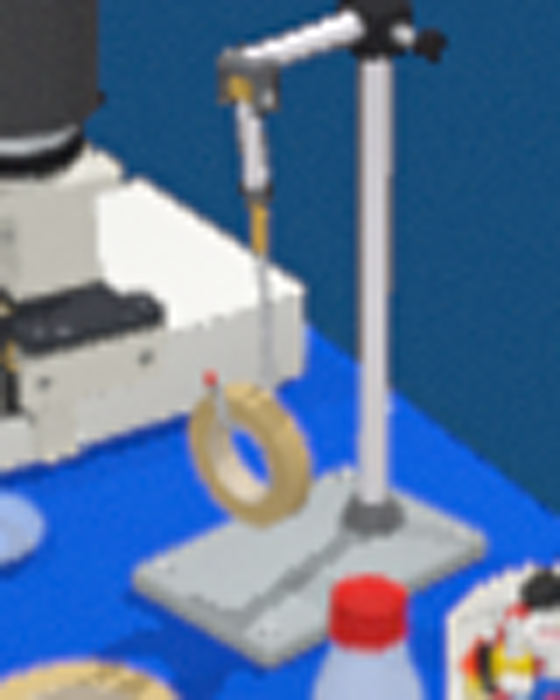

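Run:
```python
from h import *
a=load("b_scene")["img"].astype(int); b=load("C7_scene")["img"].astype(int)
for n,(u,v) in {"dish":(303,209),"bottle":(240,225),"glass":(188,321)}.items(): print(n,np.abs(a-b)[v-15:v+15,u-15:u+15].mean().round(1))
from plant import workorder,ctrl
print(workorder.close_job()); print(ctrl.get_obs()["clock"])
```

```text
dish 5.6
bottle 89.2
glass 3.7
the job is handed in; nothing more can be done
None
the job is handed in; nothing more can be done
```

The brown roll is hanging on the hook almost motionless, and I handed the job in at about 39 s. One instruction was not followed as written: the roll's rim touched the hook's tip, not the plain stem.

- **Which roll:** I took the 88 mm tan roll at scene pixel (309,179). The other tan roll, at (253,271), measured 119 mm, and I left the orange one alone.
- **Steadying the hook:** The empty hook balanced at a lean of about +0.07 rad rather than plumb. By my geometry the gripper body would have reached the stem before the rim did. So I held the rim against the front of the tip, with the roll about 166 mm up. It stayed still there for over a second, at leans of 0.098 and then 0.131 rad. I then touched the tip lightly from inside the hook and kept that touch on the way down. I estimated these touch forces from the lean and did not measure them.
- **Pulling home:** The roll began to bear with its underside near 135 mm, then slipped a little in the grip. The averaged wrist force then gave about 4.2 to 4.8 N for more than a second, with a noise of about 0.5 N.
- **Unplanned contact:** While shifting sideways before letting go, I saw a side force of up to about 9 N. It was probably the wrist against the stand's arm, though I could not see it. I backed off at once. I can't rule out that part of that force reached the hook, which would count against the 9 N limit.
- **Last checks:** After letting go, the hook's lean stayed between 0.071 and 0.080 rad. The roll hung upright on its ring wall and the gripper was well clear. The dish and the watch glass looked unmoved. My picture comparison flagged the bottle (89 against about 5 for the others), but the gripper covers it in that view. In the side view it stands where it started.

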